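Unload bearing caps from the guarded test bay

TASK

Switch the blower off first: lift the lever-lock toggle's collar and flip its lever away from the arm until the collar drops back and locks. Then raise the test bay's clear guard flap right back, swing up its prop stay and let the flap down so that it rests on the stay. Take every camshaft bearing cap out of the bay and lay each one flat along the narrow sloping inspection ledge, inside its lip, without disturbing the oil can, the spanner or the dial gauge.

Things in the scene. Friction and masses are not known exactly. Their poses are not given: they have to be found in the camera images.
- lever (a joint): toggle lever on the black control box (120 x 90 x 55 mm); hinge about the control box's y axis (level, across the arm's view, box turned by up to 0.25 rad). 0 = on, leaning 0.42 rad from upright towards the arm; 0.84 = off, leaning 0.42 rad away from it. Stays where left, but a pawl under the collar blocks it at either end until the collar is lifted
- collar (a joint): the toggle's collar: slides along the lever, 0 = down (locked at an end), 0.014 = fully lifted. A spring pulls it down with 4 N at 0 to 7 N at full lift. Above 0.009 the lever is free; let go in mid-swing it rides on the gate and drops in at the end
- lever_pivot (a point): pivot of the lever, 65 mm above the table, in the middle of the control box; its y axis is the lever's hinge axis, its z axis points along the lever
- collar_mid (a point): centre of the collar, a ribbed aluminium block 24 mm (x) by 28 mm (y, along the hinge axis, flat sides to pinch) by 30 mm along the lever (its z axis), 52 mm from the pivot when down. The lever's black ball tip ends 101 mm from the pivot
- flap (a joint): clear guard flap over the bay, 188 mm deep, 310 mm wide, 6 mm thick, 0.4 kg. 0 = shut (level), 1.68 = right back against its stop, where it stays by its own weight; it falls shut from less than about 1.5 unless held or propped. With the stay fully up it comes to rest on the stay at about 1.4
- flap_hinge (a point): middle of the flap's hinge, on the bay's far edge, 90 mm above the table; y along the hinge (bay turned by up to 0.12 rad), -x from the hinge to the flap's free edge, z the flap's upper-face normal (turns with the flap)
- flap_handle (a point): middle of the flap's black bar handle: round, 12 mm thick, 130 mm long, parallel to the hinge, 160 mm from the hinge and 52 mm above the flap's upper face (58 mm above the hinge axis, square to the flap). Axes as flap_hinge
- stay (a joint): prop stay at the bay's left (+y) side: flat steel arm hinged on the bay's side. 0 = lying level, pointing towards the arm; 1.88 = up against its stop, leaning 0.31 rad away from the arm past upright, where it stays by its own weight. It can be swung up only when the flap is open
- stay_pivot (a point): pivot of the stay, 78 mm above the table, 50 mm nearer the arm than the flap hinge; y along its hinge axis, -x along the stay to its tip
- stay_grip (a point): middle of the stay's black round grip, 12 mm thick, reaching 67 mm outwards (+y) from the stay's tip, 105 mm from the pivot; this point is 40 mm out from the arm of the stay. On the other side a pin reaches in under the flap
- bay: blue test bay, 225 x 350 mm; deck 40 mm above the table with a 6 mm high sill round the caps. Origin on the table under the bay's middle; x away from the arm, y to its left. The flap hinge is 100 mm along +x, 90 mm up; cheeks beside the hinge reach 90 mm up, as does one thin post at x = -80, y = 163 mm. Caps start within the sill: x -102 to -1 mm, y -162 to 127 mm
- ledge: narrow aluminium inspection ledge on a grey rack, 290 mm long (its x axis), 40 mm wide (y from -20 to +20 mm). Origin in the middle of the sloping top face, 45 mm above the table; z is the face's normal. It slopes down by 0.22 rad towards its -y (right) side, where a lip 5 mm thick and 6 mm high stands at y = -20 to -25 mm. Four caps fit in a row. Solid rack below it, on a base 290 x 56 mm and 8 mm high
- cap0: camshaft bearing cap, a bare aluminium block 60 mm long (its x axis), 22 mm wide (its y axis) and 30 mm high (its z axis), 90 g, with a 24 mm wide, 15 mm high arch cut through its underside and two dark bolt spots on top. Origin at its centre. Starts standing on its feet on the bay deck, its length roughly from the front of the bay to its back. Two to four caps are there; an absent one reads None
- cap1: camshaft bearing cap, a bare aluminium block 60 mm long (its x axis), 22 mm wide (its y axis) and 30 mm high (its z axis), 90 g, with a 24 mm wide, 15 mm high arch cut through its underside and two dark bolt spots on top. Origin at its centre. Starts standing on its feet on the bay deck, its length roughly from the front of the bay to its back. Two to four caps are there; an absent one reads None
- cap2: camshaft bearing cap, a bare aluminium block 60 mm long (its x axis), 22 mm wide (its y axis) and 30 mm high (its z axis), 90 g, with a 24 mm wide, 15 mm high arch cut through its underside and two dark bolt spots on top. Origin at its centre. Starts standing on its feet on the bay deck, its length roughly from the front of the bay to its back. Two to four caps are there; an absent one reads None
- cap3: camshaft bearing cap, a bare aluminium block 60 mm long (its x axis), 22 mm wide (its y axis) and 30 mm high (its z axis), 90 g, with a 24 mm wide, 15 mm high arch cut through its underside and two dark bolt spots on top. Origin at its centre. Starts standing on its feet on the bay deck, its length roughly from the front of the bay to its back. Two to four caps are there; an absent one reads None
- oilcan: red oil can, 60 mm across, 130 mm high; leave alone. Origin at its foot
- spanner: steel spanner lying on the table; leave alone
- dialgauge: dial gauge on a red 50 x 60 mm block, 180 mm high; leave alone. Origin at its foot
Mind the look-alikes: they are no part of the job. What is shaped like the part that bears lever but pink is not meant.

How it is judged (in metres and radians):
On the way, in this order (a step that is already met when the one before it is completed fails the run):
1. the lever is flipped to off and the collar is back down (value of joint lever above 0.76 rad and value of joint collar below 0.003 m), for 0.2 s.
2. the guard flap is raised right back (value of joint flap above 1.58 rad), for 0.2 s.
3. the prop stay is up and the flap rests on it (value of joint stay above 1.7 rad and value of joint flap between 1.25 and 1.5 rad and velocity of joint flap between -0.05 and 0.05 rad/s), for 0.4 s.
At the end, for the whole second after the job is handed in: Lever off (over 0.76 rad), collar down (under 3 mm); stay up (over 1.7), flap resting on it (1.25 to 1.5); every cap lies still on the sloping face, not on the lip, any long face down, within 0.2 rad of the ledge's length, 14 mm of its centre line and 125 mm of its middle (all of step 1 and all of step 3 and x of cap0 in the frame of ledge between -0.125 and 0.125 m and y of cap0 in the frame of ledge between -0.014 and 0.014 m and z of cap0 in the frame of ledge between 0.008 and 0.0175 m and angle between the x axis of each of cap0, cap1, cap2, cap3 and the x axis of ledge, either way round below 0.2 rad and linear speed of each of cap0, cap1, cap2, cap3 below 0.02 m/s and x of cap1 in the frame of ledge between -0.125 and 0.125 m and y of cap1 in the frame of ledge between -0.014 and 0.014 m and z of cap1 in the frame of ledge between 0.008 and 0.0175 m and x of cap2 in the frame of ledge between -0.125 and 0.125 m and y of cap2 in the frame of ledge between -0.014 and 0.014 m and z of cap2 in the frame of ledge between 0.008 and 0.0175 m and x of cap3 in the frame of ledge between -0.125 and 0.125 m and y of cap3 in the frame of ledge between -0.014 and 0.014 m and z of cap3 in the frame of ledge between 0.008 and 0.0175 m); the robot touches nothing.
It fails at once if the oil can is shifted more than 4 cm (distance of oilcan from where it was at the start of the episode above 0.04 m).
It fails at once if the spanner is shifted more than 4 cm (distance of spanner from where it was at the start of the episode above 0.04 m).
It fails at once if the dial gauge is shifted more than 4 cm (distance of dialgauge from where it was at the start of the episode above 0.04 m).
Of cap0, cap1, cap2, cap3 only 2 to 4 are there at a start; the rules pass over those that are not, and their reading is None.
At some moment in a run one of cap0, cap1, cap2, cap3 may be knocked a few centimetres aside while the robot is not near it.
Once in a run the grip may slacken for a moment while it holds something.
It also fails if it takes over 210 s, if anything falls off the work surface, if the arm or the gripper's body presses on something with over 40 N, if the wrist force passes 120 N, or if a joint passes its speed limit or range.

ROBOT

A 6-joint arm with a two-finger parallel gripper is mounted at the origin on the work surface. World frame = base frame: x ahead of the robot, y to its left, z up, the work surface at z = 0. Lengths are in mm, angles in degrees, forces in N, time in s.
With the tool pointing down it reaches from about 350 to 850 mm from the base axis. Payload 8.1 kg.
Tool frame: the origin (TCP) lies between the finger pads; the fingertips stand 22 mm ahead of it and the grasp point (between the pads) lies 3 mm ahead of it; z points along the fingers, y is the direction in which the jaws open and shut (so a half turn about z gives the same grasp; the last joint's range is limited). The gripper opens to 85 mm and grips with 20 to 120 N. Pads are 22 mm wide; open, the fingers measure 114 mm over their backs; the gripper's body (76 mm by 85 mm) begins 54 mm behind the grasp point. The pads swing forward as they close: fully open they stand 13 mm farther back than shut.
Start: joints at [61.742, 7.471, 85.268, -0, 87.261, -4.893], TCP at [237.934, 550.811, 253.292] pointing down, gripper open.
Joint ranges: [-169.43, 169.43], [-51.17, 129.36], [1.28, 143.12], [-76.62, 256.62], [0, 156.53], [-152.29, 152.29]. Speed limits (degrees/s): [136.94, 136.94, 159.86, 180, 180, 180].

INTERFACE

Orientations are given as [roll, pitch, yaw] about the fixed x, y, z axes, in that order (R = Rz(yaw) Ry(pitch) Rx(roll)).
In Python, from bench import r gives the robot as it stands.
- The arm moves only by the tool drive_tool, never from a script. Its argument "moves" is a list of rows, each a list of 2 entries, a list of its own where there are three numbers: the shift along the world's x, y, z in mm, then the turn about the world's z in degrees. A call has exactly 8 rows; each row is the pose to reach, as a shift and turn from the pose commanded when the call began; what a row does not reach only later rows make up. A row lasts 1/12 s, in which the tool goes at most 41.7 mm and 7.16 degrees, less where a joint would pass 70% of its speed; a pose out of reach is approached as far as the arm can. A call with a gripper value outside its range is refused whole. "fingers" is the finger opening in mm, from 0 to 85.4, set as the call begins (left out, the last holds). The fingers move at their own pace and stop on an object; "squeeze" is the grip in N (left out, the last holds). Time passes only in rows, so rows that repeat a pose let the fingers close, or fill a call up. It gives the time, the measured TCP pose, the force and the opening at its end, in the units of the state.
- r.sense(): the state, without advancing time (a new reading comes with each control period).
- r.snapshot(name): name is "side" or "top"; returns a dict with "pixels" (384x512x3 uint8, red, green, blue), "camera_matrix" (3x3 intrinsics, pixels), "xyz" and "orientation" of the camera in the world. Camera axes: x right, y down, z forward; pixel columns grow to the right and rows downward; lengths in mm; the calibration is good to about 2 mm. A picture is of the moment at which its call begins. There is no depth.
- r.hand_in(): hands the job in, once; it reports no verdict.
The state is a dict: "time": time; "joint_pos": joint angles; "qd": joint speeds; "joint_efforts": joint torques, N m; "tool_pos": TCP position; "tcp_rot": TCP orientation; "ft_force": force on the tool from outside, world axes, zero at the start; "wrist_torque": the same for the moment, N m; "finger_gap": finger opening in mm.
Only numpy, scipy, OpenCV 4.12 (cv2) and the standard library are available. Lean on these libraries where they do the work, as an engineer would, in place of code of your own. Each camera call takes 0.05 s, during which the arm holds its last target.

## Working session

There is one attempt and no reset: what is moved stays moved. The work goes in short steps, Python scripts to look and compute and a tool call to move; the robot and the scene stay as the last step left them, time stands still between calls to the robot, and variables do not carry over. Pictures are saved under pics/ and viewed, and the job is handed in when it is done.

Besides the shell and the picture viewer there is one more tool, called as name(argument=value, ...), one argument or row to a line, values as JSON. drive_tool: Moves the arm, as the interface text tells. Its arguments: {"type":"object","properties":{"moves":{"type":"array","items":{"type":"array"}},"fingers":{"type":"number"},"squeeze":{"type":"number"}},"required":["moves"]}

```bash
ls; mkdir -p pics; python3 - <<'E'
from bench import r
import cv2
print(r.sense())
for n in("side","top"):
    s=r.snapshot(n); cv2.imwrite(f"pics/{n}0.png",s["pixels"][:,:,::-1]); print(n,s["camera_matrix"],s["xyz"],s["orientation"])
E
```

```text
pics
{'time': 0.0, 'joint_pos': array([ 6.17423999e+01,  7.51597054e+00,  8.53307590e+01, -1.40264168e-03,
        8.72627349e+01, -4.89168440e+00]), 'qd': array([-0.00530761,  0.08759165,  0.00752994, -0.05873923,  0.05753199,
       -0.05247441]), 'joint_efforts': array([ 1.45083846e-03, -5.69381583e+01, -5.00568616e+01,  1.62129213e-04,
        1.43467335e-02,  7.88425223e-05]), 'tool_pos': array([237.68412365, 550.33870495, 252.22123837]), 'tcp_rot': array([-1.79890815e+02, -7.93847580e-03,  1.56634145e+02]), 'ft_force': array([-0.18963807, -0.6913031 ,  0.39736068]), 'wrist_torque': array([0.01325427, 0.03274834, 0.03486198]), 'finger_gap': 85.36758435624456}
side [[483.22731851   0.         254.96096514]
 [  0.         483.22731851 186.88734591]
 [  0.           0.           1.        ]] [-153.81824623  903.47063811  918.458026  ] [-125.07280559    1.31809933 -145.27418589]
top [[477.62393309   0.         255.67516215]
 [  0.         477.62393309 192.41298813]
 [  0.           0.           1.        ]] [ 266.15249709  -21.74976686 1679.65376399] [-1.69937045e+02 -1.62862661e-01 -8.98173565e+01]
```

View pics/side0.png

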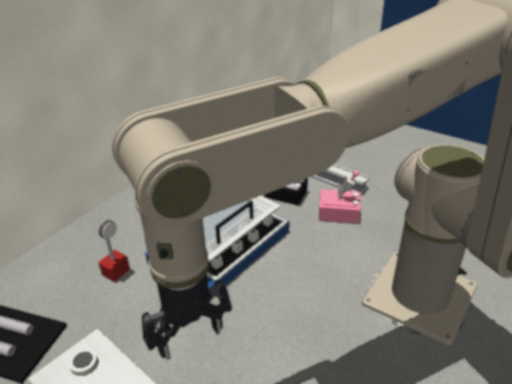

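View pics/top0.png

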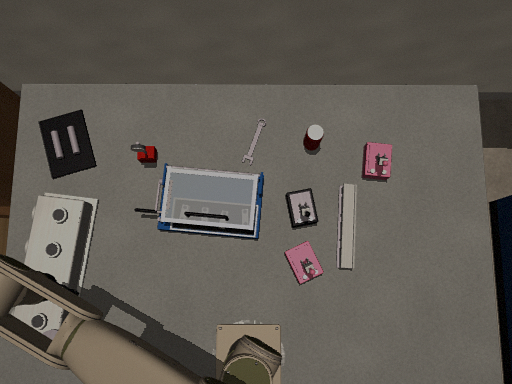

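The top view shows a black toggle box at (301,208). Pink look-alike boxes are at (378,160) and (303,262). The bay is at (210,203), the stay grip at (146,211), the ledge at (347,226), the oil can at (314,137), the spanner at (255,141) and the gauge at (147,153).

```bash
cat > h.py <<'E'
import numpy as np, cv2
from scipy.spatial.transform import Rotation as R
from bench import r
def snap(n,save=None,crop=None,scale=1):
    s=r.snapshot(n); im=s["pixels"][:,:,::-1].copy()
    if save:
        c=im
        if crop: x0,y0,x1,y1=crop; c=im[y0:y1,x0:x1]
        c=cv2.resize(c,None,fx=scale,fy=scale,interpolation=cv2.INTER_CUBIC)
        c=cv2.convertScaleAbs(c,alpha=1.3,beta=10)
        cv2.imwrite(f"pics/{save}.png",c)
    return s,im
def cam(s):
    return np.array(s["camera_matrix"]),R.from_euler("xyz",s["orientation"],degrees=True).as_matrix(),np.array(s["xyz"])
def plane(s,uv,z):
    K,Rm,c=cam(s); uv=np.atleast_2d(uv).astype(float)
    d=(Rm@np.linalg.inv(K)@np.c_[uv,np.ones(len(uv))].T).T
    return c+d*((z-c[2])/d[:,2])[:,None]
def proj(s,P):
    K,Rm,c=cam(s); P=np.atleast_2d(P); q=(K@Rm.T@(P-c).T).T
    return q[:,:2]/q[:,2:]
def tri(s1,uv1,s2,uv2):
    A=[];b=[]
    M=np.zeros((3,3));v=np.zeros(3)
    L=[]
    for s,uv in((s1,uv1),(s2,uv2)):
        K,Rm,c=cam(s); d=Rm@np.linalg.inv(K)@np.array([*uv,1.]); d/=np.linalg.norm(d)
        Pm=np.eye(3)-np.outer(d,d); M+=Pm; v+=Pm@c; L.append((Pm,c))
    X=np.linalg.solve(M,v); return X,[np.linalg.norm(Pm@(X-c)) for Pm,c in L]
E
python3 - <<'E'
from h import *
s,im=snap("top","bay1",(130,155,275,245),5.5)
s,im=snap("top","box1",(270,150,400,290),4.2)
s2,im2=snap("side","sd1",(190,140,390,290),4)
print(proj(s,r.sense()["tool_pos"]),proj(s,[0,0,0]),proj(s2,[0,0,0]))
E
```

```text
[[ 58.81522586 286.36531563]] [[247.54096683 357.47860356]] [[419.50411555 294.29245811]]
```

View pics/bay1.png

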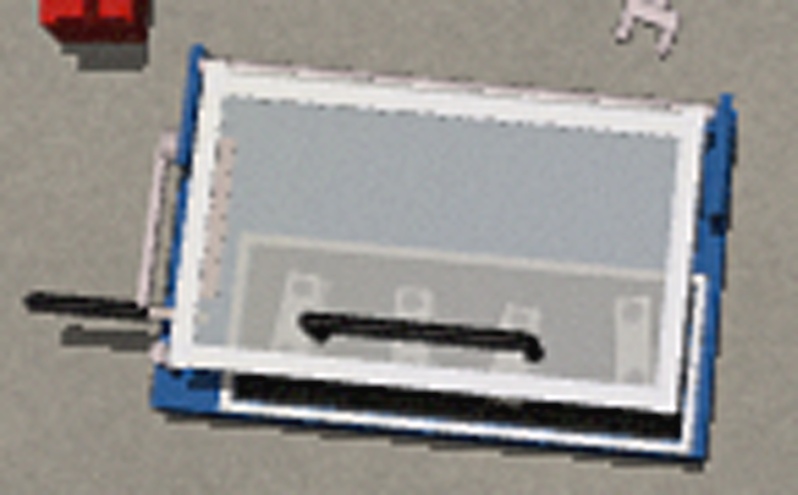

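View pics/box1.png

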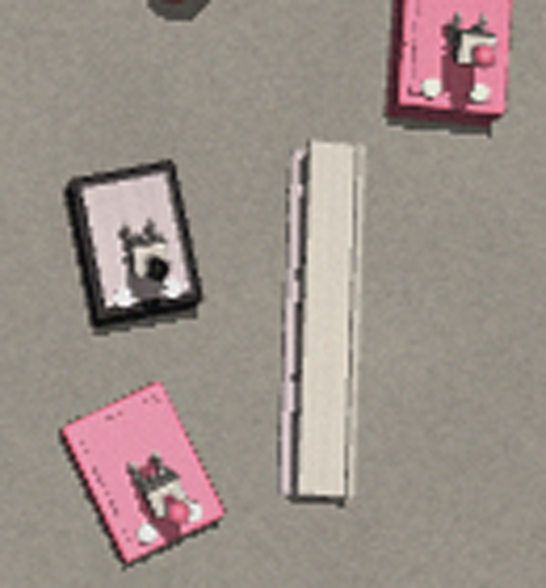

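View pics/sd1.png

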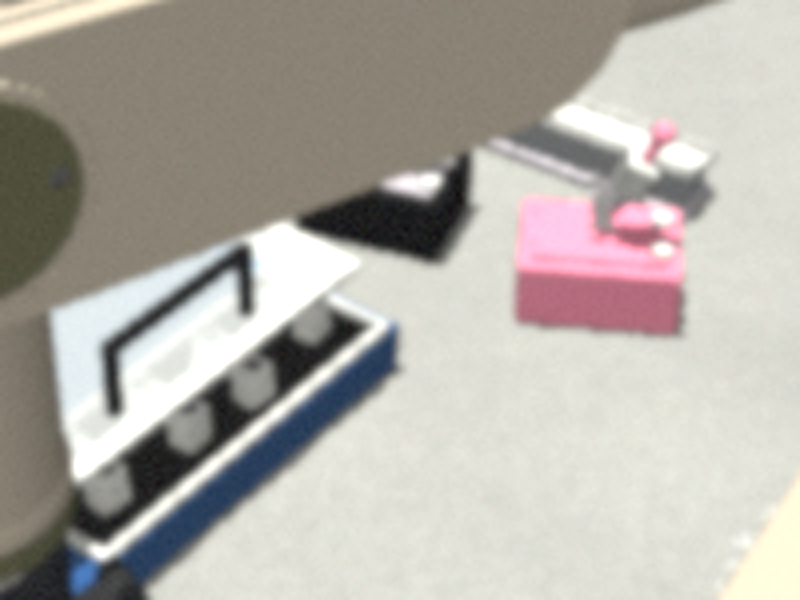

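```bash
python3 - <<'E'
from h import *
np.set_printoptions(precision=1,suppress=True)
s,im=snap("top"); s2,im2=snap("side")
f=lambda x,y:(130+x/5.5-.5,155+y/5.5-.5)
g=lambda x,y:(270+x/4.2-.5,150+y/4.2-.5)
print("ball",plane(s,g(157,268),149))
print("boxtop corners z55",plane(s,[g(70,183),g(175,163),g(200,298),g(97,326)],55))
print("ledge up left, up right, dn left, dn right", plane(s,[g(311,142),g(352,144),g(300,494),g(346,498)],45))
print("lip", plane(s,[g(362,147),g(352,496)],43))
print("bay bottom corners z46",plane(s,[f(152,408),f(702,465)],46))
print("cheek tops z90",plane(s,[f(198,48),f(728,97)],90))
print("flap TL TR BL BR z93",plane(s,[f(203,60),f(708,105),f(172,365),f(668,410)],93))
print("handle ends z148",plane(s,[f(305,325),f(540,348)],148))
print("stay grip ends z78",plane(s,[f(28,300),f(145,312)],78))
print("stay far end",plane(s,[f(168,140)],78))
print("caps top z70", plane(s,[f(300,320),f(413,330),f(520,342),f(632,340)],70))
print("gauge",plane(s,[(147,153)],25),"oil",plane(s,[(314,131)],130),"spanner",plane(s,[(262,122),(249,160)],5))
E
```

```text
ball [[ 469.8 -190.9  149. ]]
boxtop corners z55 [[ 552.6 -130.8   55. ]
 [ 569.6 -217.5   55. ]
 [ 457.9 -235.9   55. ]
 [ 434.7 -151.8   55. ]]
ledge up left, up right, dn left, dn right [[ 589.6 -332.    45. ]
 [ 588.1 -366.    45. ]
 [ 300.6 -314.8   45. ]
 [ 297.5 -351.7   45. ]]
lip [[ 586.  -374.7   43. ]
 [ 299.2 -357.    43. ]]
bay bottom corners z46 [[428.6 311.7  46. ]
 [394.4 -31.   46. ]]
cheek tops z90 [[648.4 282.9  90. ]
 [618.5 -46.2  90. ]]
flap TL TR BL BR z93 [[640.  279.   93. ]
 [612.7 -33.8  93. ]
 [450.2 291.   93. ]
 [423.8 -10.   93. ]]
handle ends z148 [[467.7 203.  148. ]
 [454.6  64.8 148. ]]
stay grip ends z78 [[491.7 384.   78. ]
 [484.6 311.8  78. ]]
stay far end [[592.5 301.8  78. ]]
caps top z70 [[481.  217.6  70. ]
 [475.  147.7  70. ]
 [467.8  81.6  70. ]
 [469.3  12.5  70. ]]
gauge [[701.2 362.7  25. ]] oil [[ 752.3 -221.4  130. ]] spanner [[824.9 -47.9   5. ]
 [681.9  -1.1   5. ]]
```

drive_tool(
  moves=[
    [[10,-31,0],-6],
    [[20,-62,0],-12],
    [[31,-92,0],-18],
    [[41,-123,0],-24],
    [[51,-154,0],-30],
    [[61,-185,0],-36],
    [[72,-216,0],-42],
    [[82,-246,0],-48],
  ],
  fingers=60,
  squeeze=50,
)

```text
time: 1.02
tool_pos: [320.2, 303.3, 253.4]
tcp_rot: [180.0, -0.0, 108.4]
ft_force: [0.2, -0.8, 0.4]
finger_gap: 59.6
```

drive_tool(
  moves=[
    [[10,-31,0],-6],
    [[20,-62,0],-12],
    [[31,-92,0],-18],
    [[41,-123,0],-24],
    [[51,-154,0],-30],
    [[61,-185,0],-36],
    [[72,-216,0],-42],
    [[82,-246,0],-48],
  ],
)

```text
time: 1.68
tool_pos: [402.2, 57.1, 253.6]
tcp_rot: [179.9, -0.0, 60.3]
ft_force: [0.1, 1.0, 0.6]
finger_gap: 59.8
```

drive_tool(
  moves=[
    [[10,-31,0],-6],
    [[20,-62,0],-12],
    [[31,-92,0],-18],
    [[41,-123,0],-24],
    [[51,-154,0],-30],
    [[61,-185,0],-36],
    [[72,-216,0],-43],
    [[82,-246,0],-50],
  ],
)

```text
time: 2.35
tool_pos: [484.2, -189.0, 253.3]
tcp_rot: [180.0, -0.0, 10.3]
ft_force: [0.9, 0.4, 0.5]
finger_gap: 59.7
```

```bash
python3 - <<'E'
from h import *
s,im=snap("top","top2",(100,80,400,300),2.6)
s2,im2=snap("side","side2",(60,100,400,384),2.1)
a=r.sense();print(a["tool_pos"],a["tcp_rot"],a["joint_pos"],a["finger_gap"],a["time"],a["ft_force"])
E
```

```text
[ 484.34730185 -191.03282028  252.850762  ] [1.79940216e+02 3.20668375e-02 1.01436120e+01] [-2.71240034e+01 -4.87233534e+00  9.78449523e+01 -6.70856240e-02
  8.70167029e+01  5.27358532e+01] 60.04992720775024 2.45 [-0.91888093  0.4126001  -0.19005291]
```

View pics/top2.png

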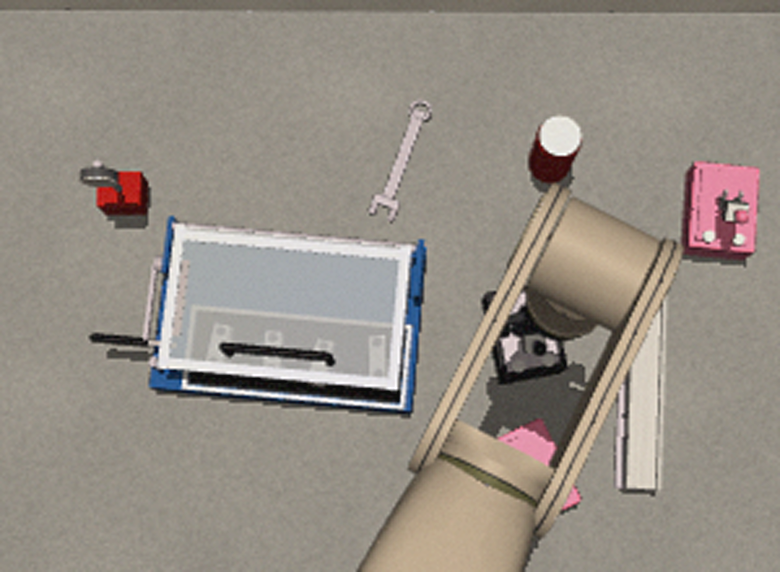

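View pics/side2.png

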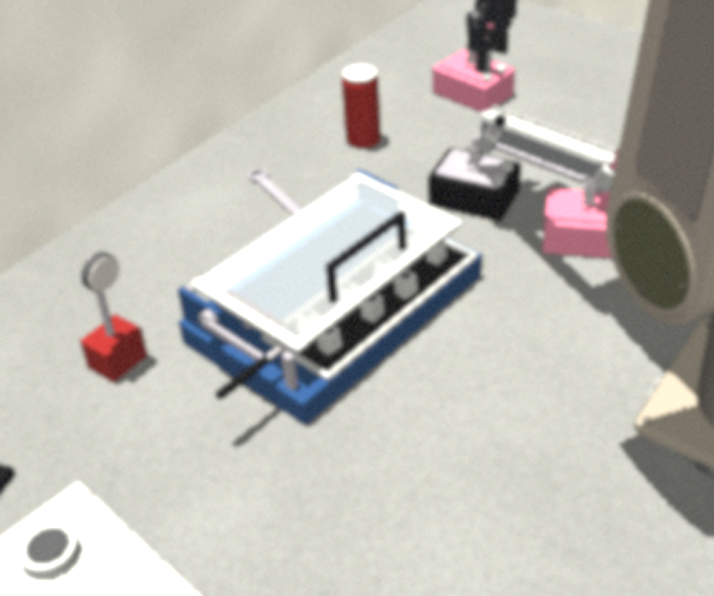

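```bash
python3 - <<'E'
from h import *
np.set_printoptions(precision=1,suppress=True)
s2,im2=snap("side","side3",(250,90,340,220),5)
s=r.snapshot("top")
uv1=(270+157/4.2-.5,150+268/4.2-.5)
print(tri(s,uv1,s2,(60+495/2.1-.5,100+121/2.1-.5)))
a=r.sense();print(a["tool_pos"])
P=np.array([505,-184,65.]);c,sn=np.cos(np.radians(10.3)),np.sin(np.radians(10.3))
x=np.array([c,sn,0]);u=-np.sin(.42)*x+np.cos(.42)*np.array([0,0,1])
print("proj ball,collar,pivot side in crop",(proj(s2,[P+92*u,P+52*u,P])-[250,90])*5)
print((proj(s2,[a["tool_pos"]-[0,0,22]])-[250,90])*5)
E
```

```text
(array([ 473.1, -190.1,  144.4]), [np.float64(2.9344580051342684), np.float64(2.934458005134356)])
[ 483.8 -187.8  252.9]
proj ball,collar,pivot side in crop [[238.7 331.4]
 [212.2 376.7]
 [179.2 433.2]]
[[217.1 207.5]]
```

View pics/side3.png

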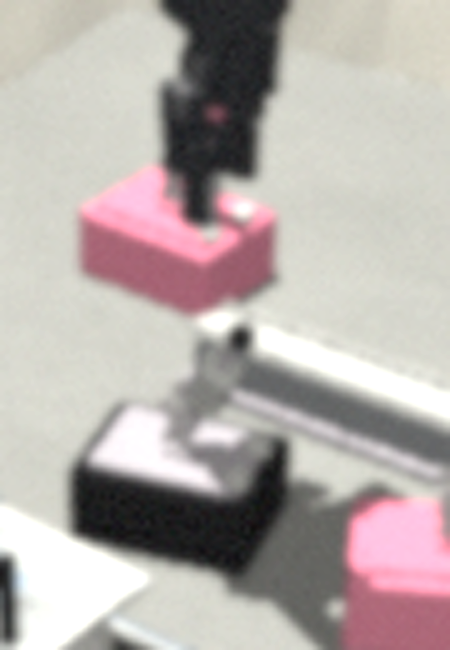

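drive_tool(
  moves=[
    [[1,0,-20],0],
    [[2,-1,-40],0],
    [[2,-1,-60],0],
    [[2,-1,-80],0],
    [[2,-1,-95],0],
    [[2,-1,-110],0],
    [[2,-1,-120],0],
    [[2,-1,-120],0],
  ],
)

```text
time: 3.22
tool_pos: [484.5, -186.5, 131.0]
tcp_rot: [-179.9, 0.2, 10.7]
ft_force: [0.4, -0.5, -0.8]
finger_gap: 60.0
```

```bash
python3 - <<'E'
from h import *
s2,im2=snap("side","side4",(250,90,340,220),5)
s,im=snap("top","top4",(270,150,360,250),5)
E
```

```text
(no output)
```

View pics/side4.png

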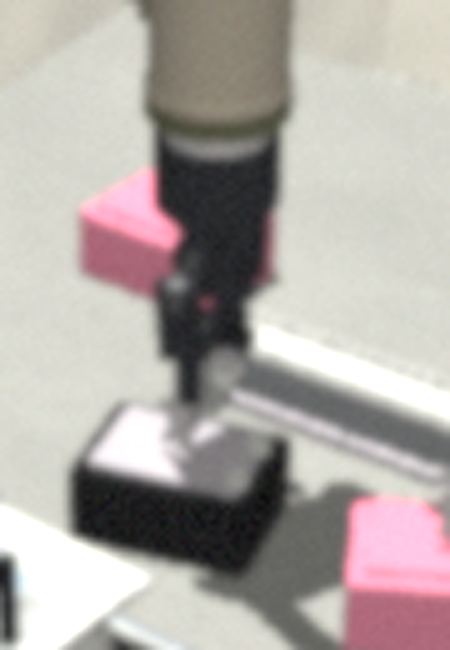

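View pics/top4.png

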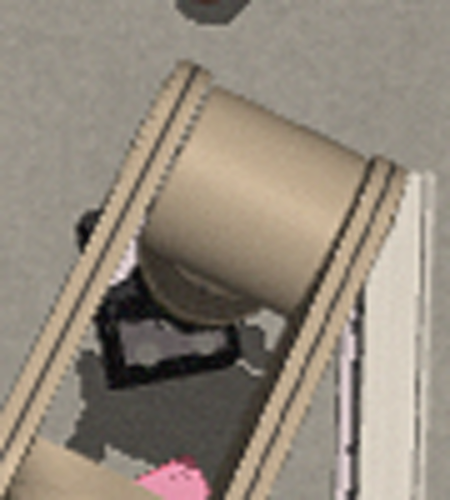

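```bash
python3 - <<'E'
from h import *
np.set_printoptions(precision=1,suppress=True)
s2=r.snapshot("side"); a=r.sense(); print(a["tool_pos"],a["tcp_rot"])
p=np.array([486,-188,133.]); yv=np.array([-.179,.984,0])
for z in(3,12,22): print(z,(proj(s2,[p+30*yv-[0,0,z],p+44*yv-[0,0,z],p-[0,0,z]])-[250,90])*5)
c=np.array([486,-188.3,112.5]); print((proj(s2,[c,c+14*yv])-[250,90])*5)
E
```

```text
[ 486.4 -188.   134.3] [180.   -0.1  10.7]
3 [[192.7 375.9]
 [184.3 387.5]
 [210.4 351.6]]
12 [[192.5 388.4]
 [184.1 400.1]
 [210.1 364. ]]
22 [[192.2 402.2]
 [183.8 413.9]
 [209.8 377.7]]
[[210.1 375.4]
 [201.9 386.8]]
```

```bash
python3 - <<'E'
from h import *
np.set_printoptions(precision=0,suppress=True)
s2,im=snap("side","side5",(270,130,320,190),10)
P=np.array([507,-184.5,65.]);ps=np.radians(10.3)
x=np.array([np.cos(ps),np.sin(ps),0]);y=np.array([-np.sin(ps),np.cos(ps),0]);z=np.array([0,0,1.])
t=-.42;u=np.sin(t)*x+np.cos(t)*z;v=np.cos(t)*x-np.sin(t)*z
c=cv2.imread("pics/side5.png")
for k in(-15,15):
  for i in(-12,12):
    for j in(-14,14):
      q=((proj(s2,P+(52+k)*u+i*v+j*y)[0]-[270,130])+.5)*10
      cv2.circle(c,tuple(int(a) for a in q),3,(0,0,255) if j>0 else (0,255,0),-1)
q=((proj(s2,P+92*u)[0]-[270,130])+.5)*10
cv2.circle(c,tuple(int(a) for a in q),4,(255,0,0),-1)
cv2.imwrite("pics/side5b.png",c)
E
```

```text
(no output)
```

View pics/side5b.png

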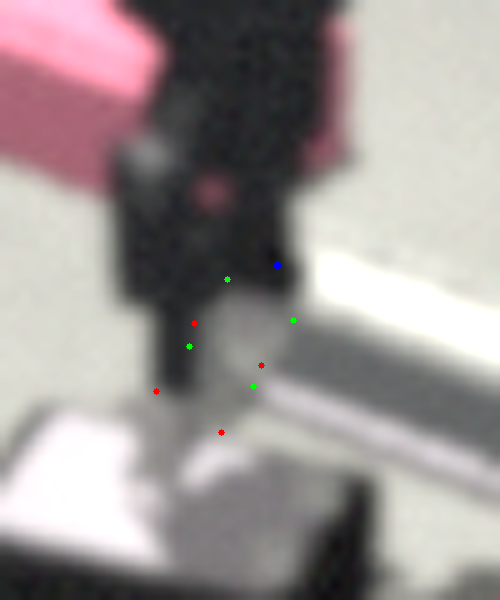

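The collar outline in the side crop fits the predicted corners, with its right edge near (290,320) to (262,385). The choice of the black box holds, so I descend and pinch.

drive_tool(
  moves=[
    [[0,0,-8],0],
    [[0,0,-16],0],
    [[0,0,-16],0],
    [[0,0,-16],0],
    [[0,0,-16],0],
    [[0,0,-16],0],
    [[0,0,-16],0],
    [[0,0,-16],0],
  ],
)

```text
time: 4.08
tool_pos: [486.1, -188.3, 117.6]
tcp_rot: [180.0, -0.0, 10.6]
ft_force: [0.2, -0.4, 0.4]
finger_gap: 60.1
```

drive_tool(
  moves=[
    [[0,0,0],0],
    [[0,0,0],0],
    [[0,0,0],0],
    [[0,0,0],0],
    [[0,0,0],0],
    [[0,0,0],0],
    [[0,0,0],0],
    [[0,0,0],0],
  ],
  fingers=10,
  squeeze=50,
)

```text
time: 4.75
tool_pos: [485.8, -186.7, 117.7]
tcp_rot: [-179.8, 0.0, 10.7]
ft_force: [-3.7, 8.5, 8.5]
finger_gap: 27.2
```

```bash
python3 - <<'E'
from h import *
np.set_printoptions(precision=1,suppress=True)
ps=np.radians(10.3)
x=np.array([np.cos(ps),np.sin(ps),0]);z=np.array([0,0,1.])
def pt(t,l): return 1*l*(np.sin(t)*x+np.cos(t)*z)
p0=pt(-.42,52)
print("lift",pt(-.42,66)-p0)
for t in np.linspace(-.42,.42,9): print(t,pt(t,66)-pt(-.42,66))
E
```

```text
lift [-5.6 -1.  12.8]
-0.42 [0. 0. 0.]
-0.315 [6.4 1.2 2.5]
-0.21 [12.9  2.4  4.3]
-0.10499999999999998 [19.7  3.6  5.4]
0.0 [26.5  4.8  5.7]
0.10500000000000004 [33.3  6.   5.4]
0.21000000000000002 [40.   7.3  4.3]
0.315 [46.6  8.5  2.5]
0.42 [53.   9.6  0. ]
```

drive_tool(
  moves=[
    [[-1,0,2],0],
    [[-2,0,4],0],
    [[-3,-0.5,7],0],
    [[-4,-1,10],0],
    [[-5,-1,12],0],
    [[-6,-1,13],0],
    [[-6,-1,13],0],
    [[-6,-1,13],0],
  ],
)

```text
time: 5.42
tool_pos: [480.4, -187.7, 129.8]
tcp_rot: [-179.9, -0.1, 10.7]
ft_force: [5.6, 5.9, -4.5]
finger_gap: 27.4
```

```bash
python3 - <<'E'
from h import *
s2,im=snap("side","side6",(270,130,320,190),10)
a=r.sense();print(a["tool_pos"],a["ft_force"],a["finger_gap"])
E
```

```text
[ 480.3927483  -187.69609753  129.70972454] [ 4.43966257  6.54484519 -4.87585386] 27.218359014636473
```

View pics/side6.png

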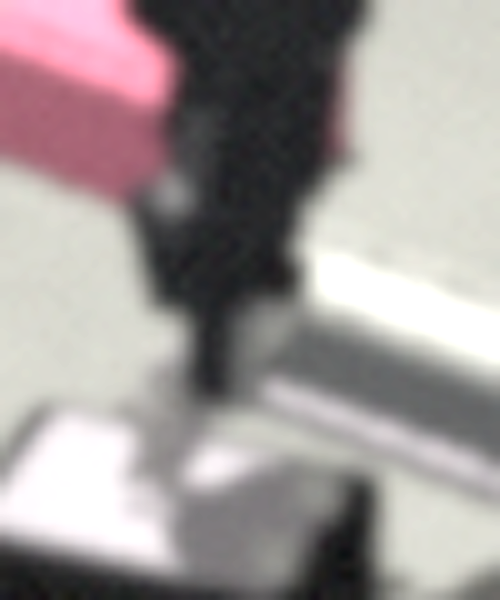

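drive_tool(
  moves=[
    [[3,0.5,1],0],
    [[6,1,2.5],0],
    [[9.5,2,3.5],0],
    [[13,2.5,4.5],0],
    [[16,3,5],0],
    [[20,3.5,5.5],0],
    [[23,4,5.5],0],
    [[26.5,5,6],0],
  ],
)

```text
time: 6.13
tool_pos: [503.5, -183.1, 133.7]
tcp_rot: [-179.8, 0.4, 10.6]
ft_force: [-7.0, 1.8, -7.9]
finger_gap: 27.0
```

drive_tool(
  moves=[
    [[3.5,0.5,0],0],
    [[7,1,0],0],
    [[10,2,-0.5],0],
    [[13.5,2.5,-1],0],
    [[17,3,-2],0],
    [[20,3.5,-3],0],
    [[23.5,4,-4],0],
    [[27,5,-5.5],0],
  ],
)

```text
time: 6.8
tool_pos: [531.0, -177.9, 129.1]
tcp_rot: [-179.8, 0.4, 10.6]
ft_force: [-10.5, 4.6, -1.8]
finger_gap: 27.1
```

```bash
python3 - <<'E'
from h import *
s2,im=snap("side","side7",(260,120,320,190),10)
a=r.sense();print(a["tool_pos"],a["ft_force"],a["finger_gap"])
E
```

```text
[ 531.48394772 -177.79305905  128.84774318] [-8.37515402  5.89074487 -0.88477982] 27.008244958440002
```

View pics/side7.png

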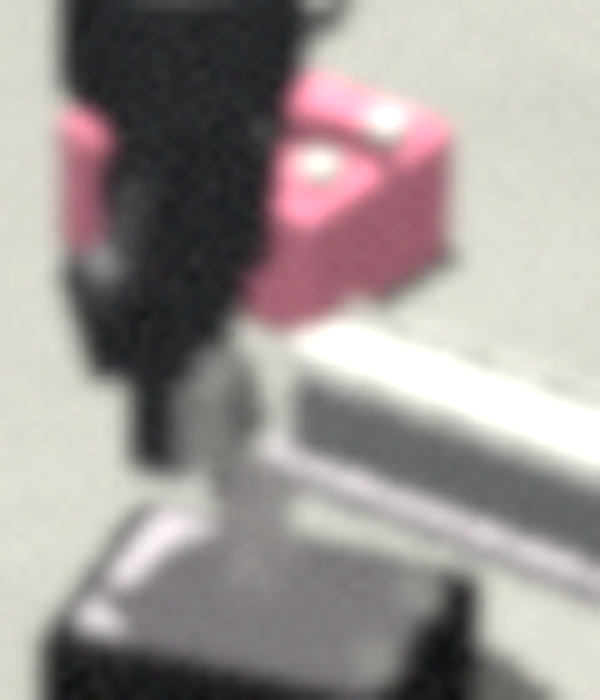

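drive_tool(
  moves=[
    [[2,0.5,-1],0],
    [[4,1,-2],0],
    [[4,1,-2],0],
    [[2,0.5,-6],0],
    [[0,0,-10],0],
    [[-1,0,-13],0],
    [[-1,0,-14],0],
    [[-1,0,-14],0],
  ],
)

```text
time: 7.52
tool_pos: [532.4, -177.7, 117.6]
tcp_rot: [-179.9, 0.0, 10.7]
ft_force: [-4.8, 10.2, 6.9]
finger_gap: 27.6
```

drive_tool(
  moves=[
    [[0,0,0],0],
    [[0,0,0],0],
    [[0,0,0],0],
    [[0,0,0],0],
    [[0,0,0],0],
    [[0,0,0],0],
    [[0,0,0],0],
    [[0,0,0],0],
  ],
  fingers=60,
)

```text
time: 8.18
tool_pos: [532.4, -179.3, 116.8]
tcp_rot: [180.0, 0.0, 10.6]
ft_force: [0.4, -0.5, -1.3]
finger_gap: 60.1
```

drive_tool(
  moves=[
    [[0,0,15],0],
    [[0,0,30],0],
    [[0,0,50],0],
    [[0,0,80],0],
    [[0,0,110],0],
    [[-40,0,120],0],
    [[-80,0,120],0],
    [[-120,0,120],0],
  ],
)

```text
time: 8.85
tool_pos: [411.9, -179.3, 237.7]
tcp_rot: [179.9, -0.1, 10.7]
ft_force: [-0.7, 0.4, 0.4]
finger_gap: 60.0
```

```bash
python3 - <<'E'
from h import *
np.set_printoptions(precision=1,suppress=True)
s2,im=snap("side","side8",(250,110,340,220),6)
s,im=snap("top","top8",(250,140,370,280),5)
a=r.sense();print(a["tool_pos"],a["ft_force"],a["finger_gap"])
P=np.array([507,-184.5,65.]);ps=np.radians(10.3)
x=np.array([np.cos(ps),np.sin(ps),0]);z=np.array([0,0,1.])
print((proj(s2,[P+l*(np.sin(.42)*x+np.cos(.42)*z) for l in (0,52,66,92)])-[250,110])*6)
E
```

```text
[ 407.5 -178.3  235.5] [-0.2  0.3 -0.9] 60.11925316485315
[[212.3 398.3]
 [175.5 313.8]
 [165.4 290.7]
 [146.5 247.3]]
```

View pics/side8.png

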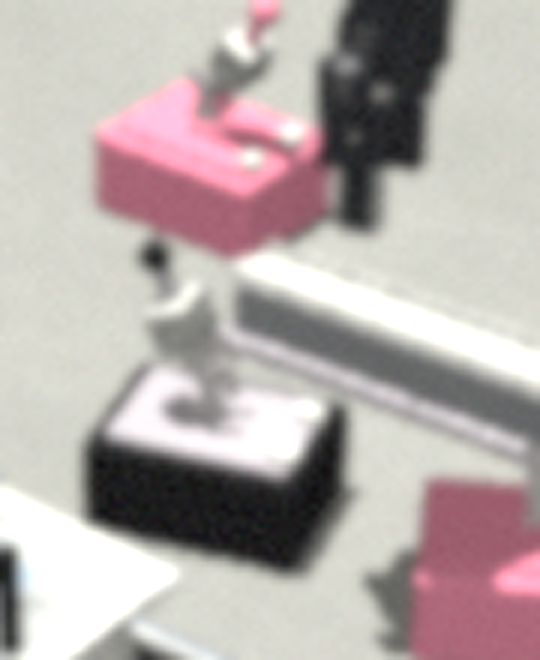

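View pics/top8.png

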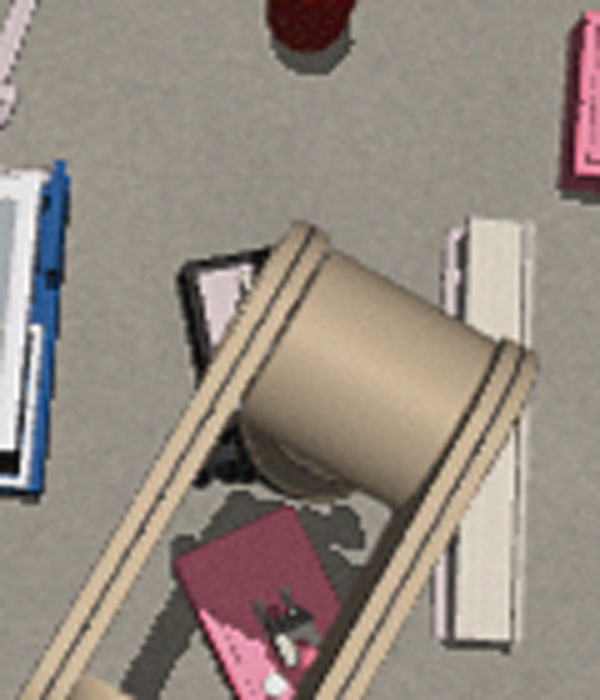

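drive_tool(
  moves=[
    [[3,20,0],5],
    [[6,40,0],10],
    [[9,60,0],15],
    [[12,80,0],20],
    [[15,100,0],25],
    [[18,120,0],30],
    [[21,140,0],35],
    [[24,160,0],40],
  ],
  fingers=40,
)

```text
time: 9.62
tool_pos: [436.9, -18.2, 237.0]
tcp_rot: [180.0, -0.0, 50.9]
ft_force: [-0.0, -0.0, -0.4]
finger_gap: 40.1
```

drive_tool(
  moves=[
    [[4,22,0],5],
    [[8,44,0],10],
    [[12,66,0],15],
    [[16,88,0],20],
    [[20,110,0],25],
    [[23,130,0],30],
    [[25,153,0],34.2],
    [[25,153,0],34.2],
  ],
)

```text
time: 10.28
tool_pos: [461.7, 137.1, 236.9]
tcp_rot: [180.0, -0.1, 85.2]
ft_force: [-0.3, 0.4, -0.3]
finger_gap: 40.0
```

```bash
python3 - <<'E'
from h import *
np.set_printoptions(precision=1,suppress=True)
s2,im=snap("side","side9",(100,120,330,320),3.4)
a=r.sense();print(a["tool_pos"],a["tcp_rot"],a["finger_gap"])
# handle tri in side crop predicted
h=np.array([461.2,133.9,148]);y=np.array([.0906,.9959,0])
c=cv2.imread("pics/side9.png")
for q in (h,h+65*y,h-65*y,h+[0,0,-52]): 
    p=((proj(s2,q)[0]-[100,120])+.5)*3.4; cv2.circle(c,tuple(int(v) for v in p),2,(0,0,255),-1)
cv2.imwrite("pics/side9.png",c)
E
```

```text
[461.6 135.5 236.8] [-180.   -0.   85.] 39.8650696305804
```

View pics/side9.png

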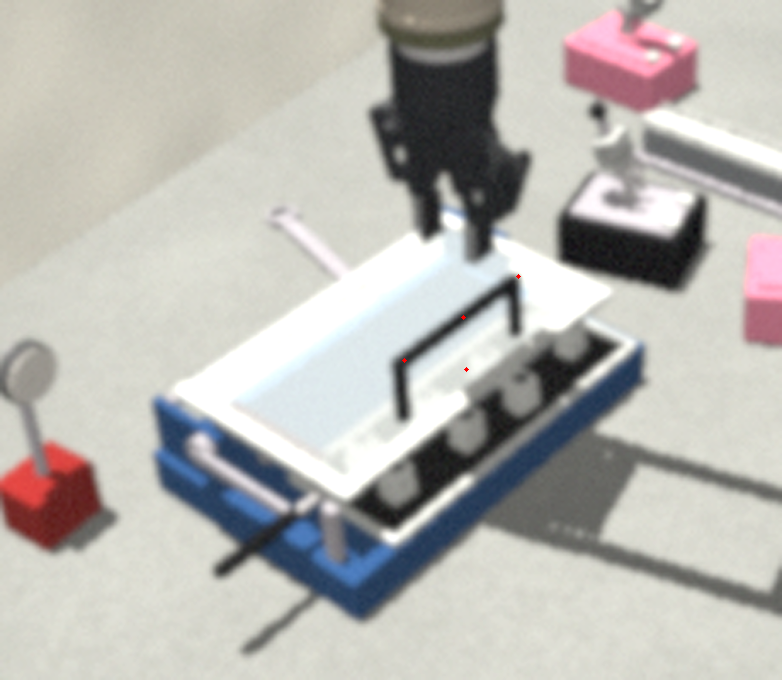

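The side view agrees: the predicted handle points fall on the bar at (463,317), and the fingers sit above it. I descend and grip.

drive_tool(
  moves=[
    [[0,0,-15],0],
    [[0,0,-30],0],
    [[0,0,-45],0],
    [[0,0,-60],0],
    [[0,0,-72],0],
    [[0,0,-80],0],
    [[0,0,-86],0],
    [[0,0,-86],0],
  ],
)

```text
time: 11.0
tool_pos: [460.9, 133.4, 149.6]
tcp_rot: [-179.9, 0.0, 84.8]
ft_force: [0.0, 0.0, 0.6]
finger_gap: 40.2
```

drive_tool(
  moves=[
    [[0,0,0],0],
    [[0,0,0],0],
    [[0,0,0],0],
    [[0,0,0],0],
    [[0,0,0],0],
    [[0,0,0],0],
    [[0,0,0],0],
    [[0,0,0],0],
  ],
  fingers=2,
  squeeze=40,
)

```text
time: 11.67
tool_pos: [461.8, 134.0, 151.8]
tcp_rot: [179.9, -0.0, 84.8]
ft_force: [-3.8, -1.2, 5.9]
finger_gap: 10.6
```

```bash
python3 - <<'E'
import numpy as np
np.set_printoptions(precision=1,suppress=True)
x=np.array([.9959,-.0906,0])
def h(t): return (-160*np.cos(t)+58*np.sin(t))*x+np.array([0,0,160*np.sin(t)+58*np.cos(t)])
p=h(0)
for i in range(0,29):
    t=i*.06; print(i,round(t,2),h(t)-p)
    if i%8==0: p=h(t); print('--')
print(h(1.68)-h(0),h(1.4)-h(1.68))
E
```

```text
0 0.0 [0. 0. 0.]
--
1 0.06 [ 3.8 -0.3  9.5]
2 0.12 [ 8.1 -0.7 18.7]
3 0.18 [12.9 -1.2 27.7]
4 0.24 [18.3 -1.7 36.4]
5 0.3 [24.2 -2.2 44.7]
6 0.36 [30.6 -2.8 52.6]
7 0.42 [37.4 -3.4 60.2]
8 0.48 [44.7 -4.1 67.3]
--
9 0.54 [ 7.7 -0.7  6.7]
10 0.6 [15.8 -1.4 12.9]
11 0.66 [24.2 -2.2 18.6]
12 0.72 [33.  -3.  23.8]
13 0.78 [42.  -3.8 28.4]
14 0.84 [51.3 -4.7 32.5]
15 0.9 [60.9 -5.5 36.1]
16 0.96 [70.6 -6.4 39. ]
--
17 1.02 [ 9.9 -0.9  2.4]
18 1.08 [19.9 -1.8  4.1]
19 1.14 [30.  -2.7  5.3]
20 1.2 [40.2 -3.7  5.8]
21 1.26 [50.3 -4.6  5.7]
22 1.32 [60.5 -5.5  5.1]
23 1.38 [70.6 -6.4  3.8]
24 1.44 [80.6 -7.3  1.9]
--
25 1.5 [ 9.9 -0.9 -2.5]
26 1.56 [19.6 -1.8 -5.6]
27 1.62 [29.  -2.6 -9.2]
28 1.68 [ 38.3  -3.5 -13.5]
[234.1 -21.3  94.7] [-44.9   4.1  14.8]
```

drive_tool(
  moves=[
    [[4,0,9.5],0],
    [[8,-0.5,18.5],0],
    [[13,-1,27.5],0],
    [[18,-1.5,36.5],0],
    [[24,-2,44.5],0],
    [[30.5,-3,52.5],0],
    [[37.5,-3.5,60],0],
    [[44.5,-4,67.5],0],
  ],
)

```text
time: 12.33
tool_pos: [504.9, 130.0, 220.0]
tcp_rot: [-179.8, 0.0, 84.9]
ft_force: [-10.5, 0.1, 6.8]
finger_gap: 10.6
```

drive_tool(
  moves=[
    [[7.5,-0.5,6.5],0],
    [[16,-1.5,13],0],
    [[24,-2,18.5],0],
    [[33,-3,24],0],
    [[42,-4,28.5],0],
    [[51.5,-4.5,32.5],0],
    [[61,-5.5,36],0],
    [[70.5,-6.5,39],0],
  ],
)

```text
time: 13.0
tool_pos: [577.7, 123.5, 260.3]
tcp_rot: [179.9, -0.0, 84.8]
ft_force: [-6.6, -0.1, 7.7]
finger_gap: 10.6
```

drive_tool(
  moves=[
    [[10,-1,2.5],0],
    [[20,-2,4],0],
    [[30,-2.5,5.5],0],
    [[40,-3.5,6],0],
    [[50,-4.5,5.5],0],
    [[60.5,-5.5,5],0],
    [[70.5,-6.5,4],0],
    [[80.5,-7.5,2],0],
  ],
)

```text
time: 13.67
tool_pos: [658.6, 116.1, 261.7]
tcp_rot: [179.8, -0.1, 84.8]
ft_force: [-1.7, 2.1, 4.2]
finger_gap: 10.8
```

```bash
python3 - <<'E'
from h import *
np.set_printoptions(precision=1,suppress=True)
s2,im=snap("side","side10",(60,50,330,300),2.3)
s,im=snap("top","top10",(110,100,340,270),3.4)
a=r.sense();print(a["tool_pos"],a["tcp_rot"],a["finger_gap"],a["ft_force"])
E
```

```text
[659.2 116.  261.2] [179.8  -0.1  84.8] 10.362062824262345 [1.6 2.5 5.5]
```

View pics/side10.png

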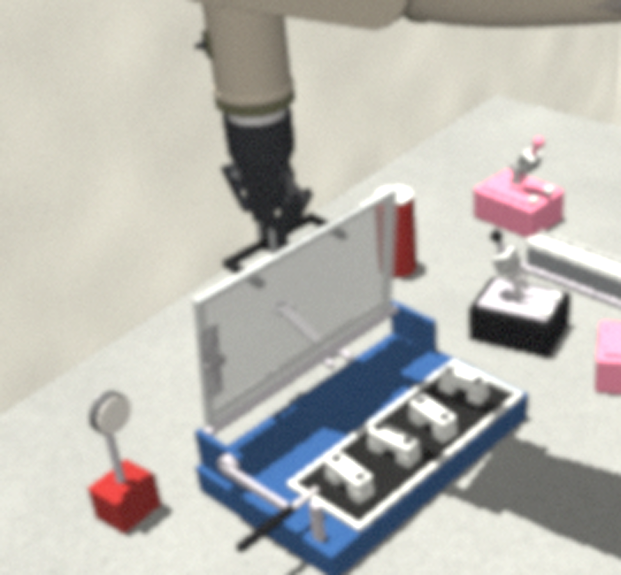

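View pics/top10.png

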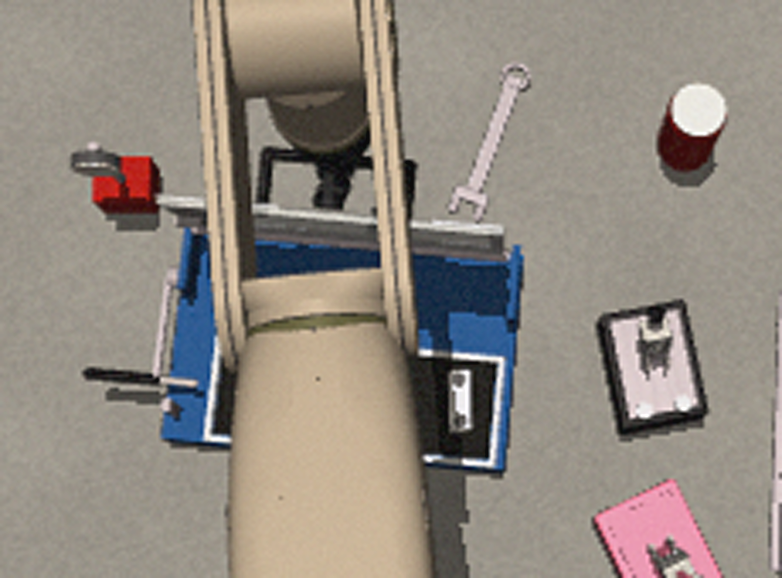

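drive_tool(
  moves=[
    [[6,-0.5,-1.5],0],
    [[12,-1,-3],0],
    [[18,-1.5,-5],0],
    [[24,-2,-7],0],
    [[29,-2.5,-9],0],
    [[33,-3,-11],0],
    [[37,-3.5,-13],0],
    [[37,-3.5,-13],0],
  ],
)

```text
time: 14.43
tool_pos: [695.4, 112.7, 247.2]
tcp_rot: [179.8, -0.1, 84.8]
ft_force: [2.8, 4.9, 6.1]
finger_gap: 10.3
```

drive_tool(
  moves=[
    [[1,0,-0.5],0],
    [[1,0,-0.5],0],
    [[1,0,-0.5],0],
    [[1,0,-0.5],0],
    [[1,0,-0.5],0],
    [[1,0,-0.5],0],
    [[1,0,-0.5],0],
    [[1,0,-0.5],0],
  ],
)

```text
time: 15.1
tool_pos: [695.8, 112.7, 247.0]
tcp_rot: [179.9, -0.0, 84.9]
ft_force: [2.7, 2.8, 5.6]
finger_gap: 10.3
```

```bash
python3 - <<'E'
from h import *
np.set_printoptions(precision=1,suppress=True)
s2,im=snap("side","side11",(100,70,330,260),3.4)
a=r.sense();print(a["tool_pos"],a["tcp_rot"],a["finger_gap"],a["ft_force"])
H=np.array([622,121.5,90]);x=np.array([.9959,-.0906,0]);y=np.array([.0906,.9959,0]);z=np.array([0,0,1.])
c=cv2.imread("pics/side11.png")
for t,col in((1.4,(0,255,0)),(1.68,(0,0,255))):
  for j in(-155,155):
    q=H+188*(-np.cos(t)*x+np.sin(t)*z)+j*y; p=((proj(s2,q)[0]-[100,70])+.5)*3.4; cv2.circle(c,tuple(int(v) for v in p),3,col,-1)
cv2.imwrite("pics/side11.png",c)
E
```

```text
[695.8 112.7 247. ] [179.9  -0.   84.9] 10.474831659141842 [1.3 3.6 6.1]
```

View pics/side11.png

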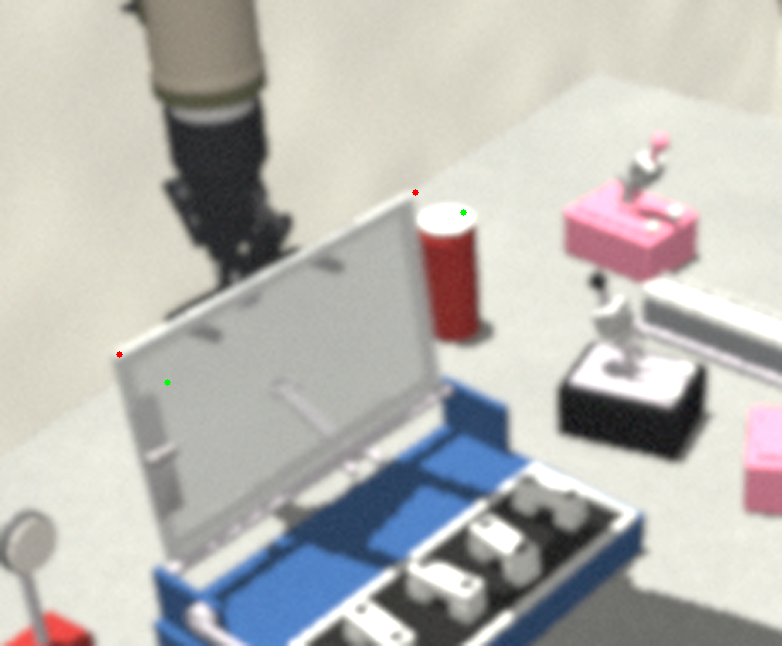

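The flap's free edge coincides with the predicted 1.68 rad points at (119,354) and (415,192). I release it and rise.

drive_tool(
  moves=[
    [[0,0,0],0],
    [[0,0,0],0],
    [[0,0,0],0],
    [[0,0,0],0],
    [[0,0,0],0],
    [[0,0,0],0],
    [[0,0,0],0],
    [[0,0,0],0],
  ],
  fingers=30,
)

```text
time: 15.82
tool_pos: [694.9, 112.3, 245.7]
tcp_rot: [-180.0, 0.0, 84.8]
ft_force: [0.1, 0.1, 0.6]
finger_gap: 29.9
```

drive_tool(
  moves=[
    [[0,0,10],0],
    [[0,0,20],0],
    [[0,0,35],0],
    [[0,0,55],0],
    [[0,0,80],0],
    [[0,0,110],0],
    [[0,0,110],0],
    [[0,0,110],0],
  ],
)

```text
time: 16.48
tool_pos: [696.1, 112.5, 361.1]
tcp_rot: [179.6, -0.1, 84.8]
ft_force: [-0.2, 0.2, -0.0]
finger_gap: 29.8
```

```bash
python3 - <<'E'
from h import *
np.set_printoptions(precision=1,suppress=True)
s2,im=snap("side","side12",(80,70,330,320),2.4)
s,im=snap("top","top12",(125,160,190,240),8)
a=r.sense();print(a["tool_pos"],a["tcp_rot"],a["finger_gap"],a["ft_force"])
E
```

```text
[695.  112.3 356.4] [180.   -0.   84.8] 30.134923271613353 [-0.2 -0.3  0.1]
```

View pics/side12.png

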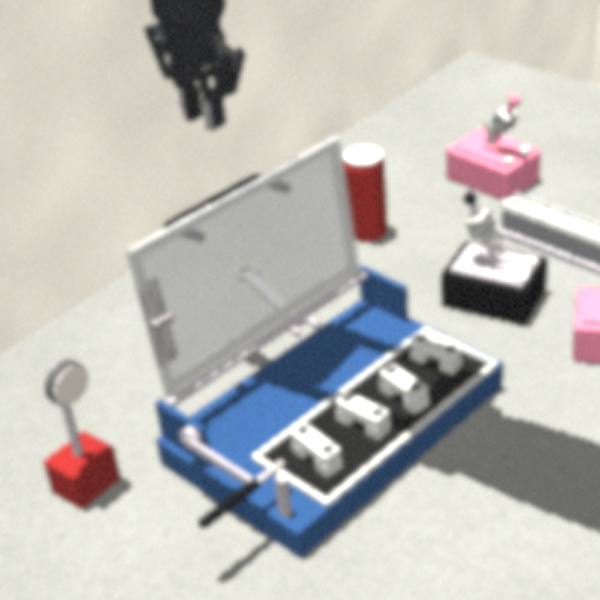

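View pics/top12.png

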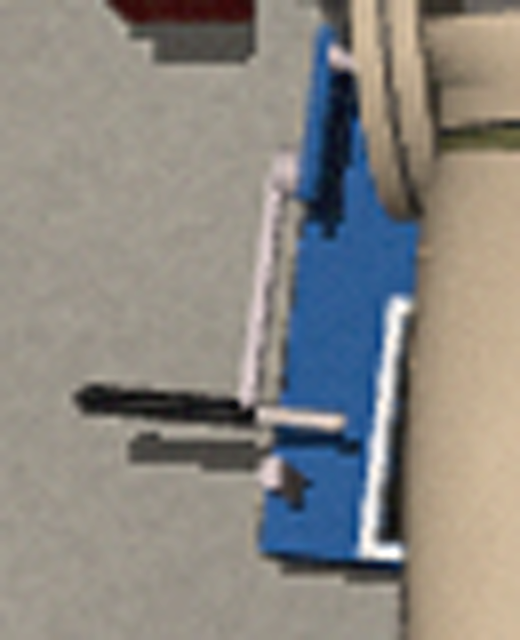

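drive_tool(
  moves=[
    [[-26,31,0],0],
    [[-52,62,0],0],
    [[-78,93,0],0],
    [[-104,124,0],0],
    [[-130,155,0],0],
    [[-156,186,0],0],
    [[-182,216,0],0],
    [[-206,245,0],0],
  ],
)

```text
time: 17.25
tool_pos: [486.7, 358.4, 354.4]
tcp_rot: [-179.9, 0.1, 84.8]
ft_force: [0.2, 0.2, 1.0]
finger_gap: 29.7
```

drive_tool(
  moves=[
    [[0,0,-35],0],
    [[0,0,-70],0],
    [[0,0,-105],0],
    [[0,0,-140],0],
    [[0,0,-170],0],
    [[0,0,-195],0],
    [[0,0,-215],0],
    [[0,0,-215],0],
  ],
)

```text
time: 17.92
tool_pos: [485.0, 354.9, 133.6]
tcp_rot: [-179.5, 0.4, 84.8]
ft_force: [-0.1, -0.2, -1.4]
finger_gap: 30.0
```

```bash
python3 - <<'E'
from h import *
np.set_printoptions(precision=1,suppress=True)
s2,im=snap("side","side13",(80,150,280,350),3)
s,im=snap("top","top13",(105,150,200,240),7)
a=r.sense();print(a["tool_pos"],a["tcp_rot"],a["finger_gap"],a["ft_force"])
f=lambda x,y:(125+x/8-.5,160+y/8-.5)
print(plane(s,[f(82,398),f(250,411),f(285,170),f(245,400)],78))
E
```

```text
[487.8 356.7 139.4] [-179.8    0.1   84.8] 29.811523782442304 [-0.1  0.6 -0.4]
[[491.1 383.4  78. ]
 [485.8 312.2  78. ]
 [589.7 301.4  78. ]
 [490.4 314.5  78. ]]
```

View pics/side13.png

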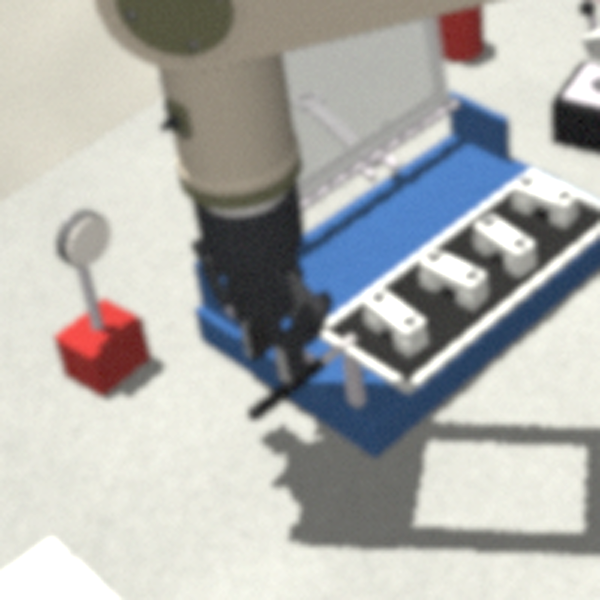

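View pics/top13.png

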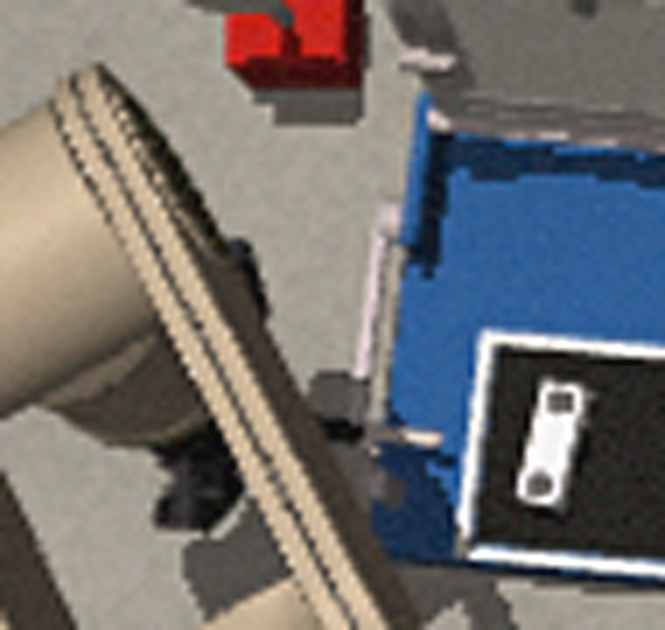

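drive_tool(
  moves=[
    [[0,0,-10],0],
    [[0,0,-20],0],
    [[0,0,-30],0],
    [[0,0,-40],0],
    [[0,0,-50],0],
    [[0,0,-60],0],
    [[0,0,-60],0],
    [[0,0,-60],0],
  ],
)

```text
time: 18.68
tool_pos: [488.2, 356.9, 79.6]
tcp_rot: [-179.9, 0.1, 84.8]
ft_force: [0.3, -0.2, -0.3]
finger_gap: 30.7
```

drive_tool(
  moves=[
    [[0,0,0],0],
    [[0,0,0],0],
    [[0,0,0],0],
    [[0,0,0],0],
    [[0,0,0],0],
    [[0,0,0],0],
    [[0,0,0],0],
    [[0,0,0],0],
  ],
  fingers=2,
  squeeze=40,
)

```text
time: 19.35
tool_pos: [487.2, 357.7, 81.2]
tcp_rot: [-179.8, 0.0, 84.9]
ft_force: [-9.3, 0.6, 4.5]
finger_gap: 10.8
```

```bash
python3 - <<'E'
import numpy as np
np.set_printoptions(precision=1,suppress=True)
x=np.array([.9959,-.0906,0])
def h(t): return 105*(-np.cos(t)*x+np.array([0,0,np.sin(t)]))
p=h(0)
for i in range(0,25):
    t=i*1.88/24; print(i,round(t,2),h(t)-p)
    if i%8==0: p=h(t); print('--')
E
```

```text
0 0.0 [0. 0. 0.]
--
1 0.08 [ 0.3 -0.   8.2]
2 0.16 [ 1.3 -0.1 16.4]
3 0.23 [ 2.9 -0.3 24.4]
4 0.31 [ 5.1 -0.5 32.4]
5 0.39 [ 7.9 -0.7 40.1]
6 0.47 [11.3 -1.  47.6]
7 0.55 [15.3 -1.4 54.7]
8 0.63 [19.9 -1.8 61.6]
--
9 0.7 [ 5.1 -0.5  6.5]
10 0.78 [10.6 -1.  12.5]
11 0.86 [16.6 -1.5 18.1]
12 0.94 [23.  -2.1 23.2]
13 1.02 [29.8 -2.7 27.8]
14 1.1 [37.  -3.4 31.8]
15 1.18 [44.4 -4.  35.3]
16 1.25 [52.1 -4.7 38.2]
--
17 1.33 [ 7.9 -0.7  2.3]
18 1.41 [15.9 -1.4  3.9]
19 1.49 [24.  -2.2  4.9]
20 1.57 [32.2 -2.9  5.2]
21 1.64 [40.4 -3.7  5. ]
22 1.72 [48.5 -4.4  4. ]
23 1.8 [56.6 -5.1  2.5]
24 1.88 [64.5 -5.9  0.3]
--
```

drive_tool(
  moves=[
    [[0,0,8],0],
    [[1,0,16.5],0],
    [[3,0,24.5],0],
    [[5,-0.5,32.5],0],
    [[8,-0.5,40],0],
    [[11,-1,47.5],0],
    [[15,-1.5,54.5],0],
    [[20,-2,61.5],0],
  ],
)

```text
time: 20.02
tool_pos: [505.3, 356.2, 143.0]
tcp_rot: [-179.6, 0.0, 84.9]
ft_force: [-22.4, 1.7, 11.4]
finger_gap: 10.3
```

drive_tool(
  moves=[
    [[5,-0.5,6.5],0],
    [[10.5,-1,12.5],0],
    [[16.5,-1.5,18],0],
    [[23,-2,23],0],
    [[30,-2.5,28],0],
    [[37,-3.5,32],0],
    [[44.5,-4,35],0],
    [[52,-4.5,38],0],
  ],
)

```text
time: 20.68
tool_pos: [561.6, 351.2, 183.9]
tcp_rot: [179.9, -0.1, 84.9]
ft_force: [-0.8, -4.3, -2.8]
finger_gap: 10.1
```

drive_tool(
  moves=[
    [[8,-0.5,2.5],0],
    [[16,-1.5,4],0],
    [[24,-2,5],0],
    [[32,-3,5],0],
    [[40,-3.5,5],0],
    [[48.5,-4.5,4],0],
    [[56.5,-5,2.5],0],
    [[63,-6,0.5],0],
  ],
)

```text
time: 21.35
tool_pos: [624.5, 345.2, 180.1]
tcp_rot: [-180.0, -0.0, 84.8]
ft_force: [-18.2, 6.1, 12.9]
finger_gap: 10.6
```

```bash
python3 - <<'E'
from h import *
np.set_printoptions(precision=1,suppress=True)
s2,im=snap("side","side14",(60,100,330,330),2.6)
s,im=snap("top","top14",(105,130,270,250),4.5)
a=r.sense();print(a["tool_pos"],a["tcp_rot"],a["finger_gap"],a["ft_force"])
E
```

```text
[623.9 345.3 180.3] [-179.9   -0.    84.9] 10.552871886130928 [-4.2  2.1  3.1]
```

View pics/side14.png

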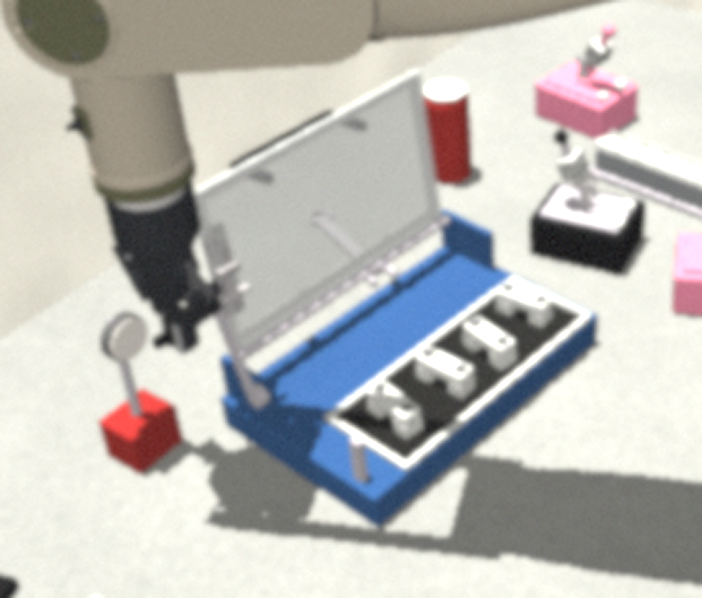

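View pics/top14.png

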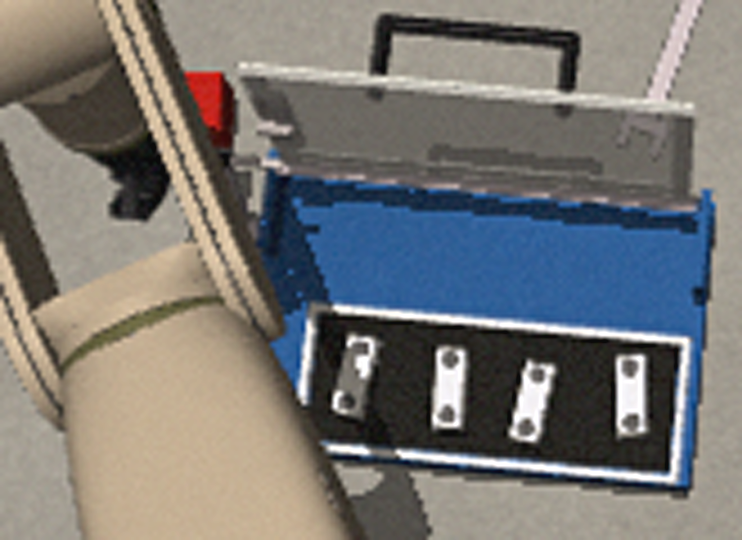

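drive_tool(
  moves=[
    [[2,0,0],0],
    [[2,0,0],0],
    [[2,0,0],0],
    [[2,0,0],0],
    [[2,0,0],0],
    [[2,0,0],0],
    [[2,0,0],0],
    [[2,0,0],0],
  ],
)

```text
time: 22.12
tool_pos: [624.2, 345.4, 180.2]
tcp_rot: [-179.8, 0.0, 84.9]
ft_force: [-12.1, 1.0, 6.7]
finger_gap: 10.7
```

drive_tool(
  moves=[
    [[0,0,0],0],
    [[0,0,0],0],
    [[0,0,0],0],
    [[0,0,0],0],
    [[0,0,0],0],
    [[0,0,0],0],
    [[0,0,0],0],
    [[0,0,0],0],
  ],
  fingers=28,
)

```text
time: 22.78
tool_pos: [626.0, 344.8, 180.8]
tcp_rot: [180.0, 0.0, 84.8]
ft_force: [-0.4, -0.6, -0.3]
finger_gap: 28.0
```

drive_tool(
  moves=[
    [[0,0,10],0],
    [[0,0,20],0],
    [[0,0,40],0],
    [[0,0,70],0],
    [[0,0,100],0],
    [[0,0,140],0],
    [[0,0,175],0],
    [[0,0,175],0],
  ],
)

```text
time: 23.45
tool_pos: [627.8, 345.7, 368.8]
tcp_rot: [179.2, -0.5, 84.8]
ft_force: [-0.2, 0.8, 1.7]
finger_gap: 27.9
```

```bash
python3 - <<'E'
from h import *
np.set_printoptions(precision=1,suppress=True)
s2,im=snap("side","side15",(60,100,330,330),2.6)
a=r.sense();print(a["tool_pos"],a["tcp_rot"],a["finger_gap"],a["ft_force"])
E
```

```text
[627.6 345.6 364.9] [179.4  -0.4  84.8] 27.68448469399529 [-1.   0.2 -0.6]
```

View pics/side15.png

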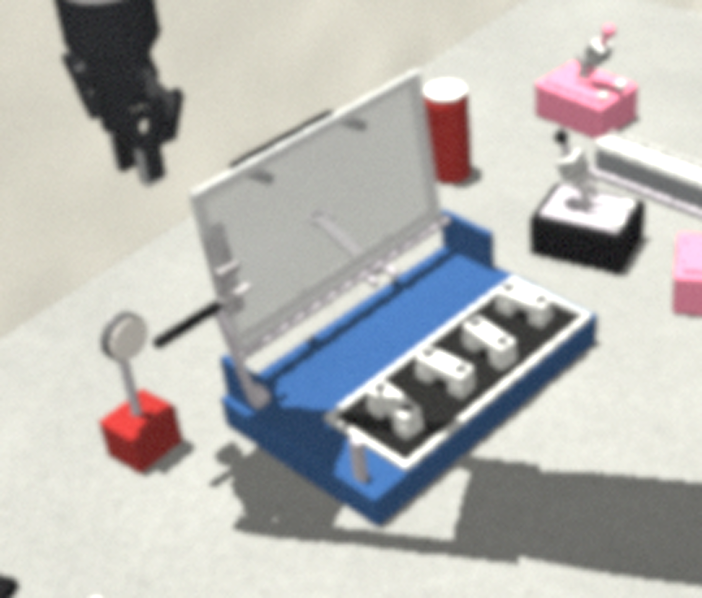

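drive_tool(
  moves=[
    [[9,-30,0],0],
    [[18,-60,0],0],
    [[27,-90,0],0],
    [[36,-120,0],0],
    [[45,-150,0],0],
    [[54,-180,0],0],
    [[63,-210,0],0],
    [[69,-232.5,0],0],
  ],
)

```text
time: 24.17
tool_pos: [695.3, 109.6, 355.9]
tcp_rot: [180.0, 0.0, 84.8]
ft_force: [0.9, 0.6, -0.5]
finger_gap: 28.4
```

drive_tool(
  moves=[
    [[0,0,0],0],
    [[0,0,-15],0],
    [[0,0,-35],0],
    [[0,0,-55],0],
    [[0,0,-75],0],
    [[0,0,-95],0],
    [[0,0,-110],0],
    [[0,0,-110],0],
  ],
)

```text
time: 24.83
tool_pos: [692.8, 112.7, 241.0]
tcp_rot: [-179.6, 0.1, 84.9]
ft_force: [-0.1, -0.2, -1.1]
finger_gap: 28.4
```

drive_tool(
  moves=[
    [[0,0,0],0],
    [[0,0,0],0],
    [[0,0,0],0],
    [[0,0,0],0],
    [[0,0,0],0],
    [[0,0,0],0],
    [[0,0,0],0],
    [[0,0,0],0],
  ],
  fingers=2,
)

```text
time: 25.5
tool_pos: [695.1, 112.6, 246.1]
tcp_rot: [180.0, -0.0, 84.8]
ft_force: [-0.8, 3.1, -4.6]
finger_gap: 10.8
```

```bash
python3 - <<'E'
import numpy as np
np.set_printoptions(precision=1,suppress=True)
x=np.array([.9959,-.0906,0])
def h(t): return (-160*np.cos(t)+58*np.sin(t))*x+np.array([0,0,160*np.sin(t)+58*np.cos(t)])
p=h(1.68)
for i in range(0,18):
    t=1.68-i*.0175; print(i,round(t,2),h(t)-p)
    if i%8==0: p=h(t); print('--')
E
```

```text
0 1.68 [0. 0. 0.]
--
1 1.66 [-2.7  0.2  1.3]
2 1.65 [-5.4  0.5  2.5]
3 1.63 [-8.1  0.7  3.7]
4 1.61 [-10.8   1.    4.9]
5 1.59 [-13.6   1.2   6. ]
6 1.57 [-16.4   1.5   7. ]
7 1.56 [-19.1   1.7   8. ]
8 1.54 [-22.   2.   9.]
--
9 1.52 [-2.8  0.3  0.9]
10 1.5 [-5.7  0.5  1.8]
11 1.49 [-8.5  0.8  2.6]
12 1.47 [-11.4   1.    3.3]
13 1.45 [-14.3   1.3   4. ]
14 1.43 [-17.2   1.6   4.7]
15 1.42 [-20.1   1.8   5.3]
16 1.4 [-23.    2.1   5.8]
--
17 1.38 [-2.9  0.3  0.5]
```

drive_tool(
  moves=[
    [[-2.5,0,1.5],0],
    [[-5.5,0.5,2.5],0],
    [[-8,0.5,3.5],0],
    [[-11,1,5],0],
    [[-13.5,1,6],0],
    [[-16.5,1.5,7],0],
    [[-19,1.5,8],0],
    [[-22,2,9],0],
  ],
)

```text
time: 26.17
tool_pos: [673.0, 114.5, 255.5]
tcp_rot: [179.9, -0.0, 84.8]
ft_force: [1.3, 4.3, -3.9]
finger_gap: 10.5
```

drive_tool(
  moves=[
    [[-3,0.5,1],0],
    [[-5.5,0.5,2],0],
    [[-8.5,1,2.5],0],
    [[-11.5,1,3.5],0],
    [[-14.5,1.5,4],0],
    [[-17,1.5,4.5],0],
    [[-20,2,5.5],0],
    [[-21.5,2,6],0],
  ],
)

```text
time: 26.83
tool_pos: [651.4, 116.5, 261.6]
tcp_rot: [179.9, -0.0, 84.8]
ft_force: [1.8, 5.0, -1.2]
finger_gap: 10.4
```

```bash
python3 - <<'E'
from h import *
np.set_printoptions(precision=1,suppress=True)
s2,im=snap("side","side16",(100,100,270,300),3)
a=r.sense();print(a["tool_pos"],a["tcp_rot"],a["finger_gap"],a["ft_force"])
E
```

```text
[651.3 116.5 261.6] [179.9  -0.   84.8] 10.6811844814909 [ 1.7  4.7 -0.5]
```

View pics/side16.png

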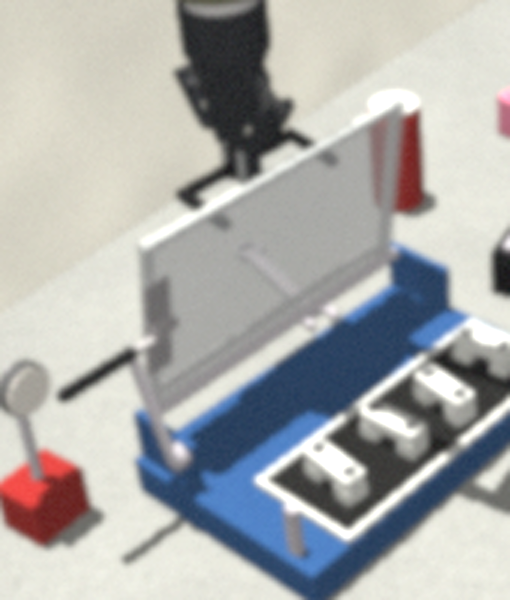

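drive_tool(
  moves=[
    [[-1,0,0],0],
    [[-2,0,0.5],0],
    [[-3,0.5,0.5],0],
    [[-3,0.5,0.5],0],
    [[-3,0.5,0.5],0],
    [[-3,0.5,0.5],0],
    [[-3,0.5,0.5],0],
    [[-3,0.5,0.5],0],
  ],
)

```text
time: 27.55
tool_pos: [648.9, 116.7, 262.2]
tcp_rot: [179.9, -0.0, 84.8]
ft_force: [1.6, 3.3, 5.7]
finger_gap: 10.6
```

drive_tool(
  moves=[
    [[-1,0,0],0],
    [[-2,0,0],0],
    [[-3,0.5,0.5],0],
    [[-3,0.5,0.5],0],
    [[-3,0.5,0.5],0],
    [[-3,0.5,0.5],0],
    [[-3,0.5,0.5],0],
    [[-3,0.5,0.5],0],
  ],
)

```text
time: 28.22
tool_pos: [646.5, 117.0, 262.6]
tcp_rot: [179.8, -0.0, 84.8]
ft_force: [5.8, 2.4, 4.3]
finger_gap: 10.5
```

```bash
python3 - <<'E'
from h import *
np.set_printoptions(precision=1,suppress=True)
s2,im=snap("side","side17",(100,100,270,300),3)
s,im=snap("top","top17",(125,120,285,240),4.8)
a=r.sense();print(a["tool_pos"],a["tcp_rot"],a["finger_gap"],a["ft_force"])
H=np.array([622,121.5,90]);x=np.array([.9959,-.0906,0]);y=np.array([.0906,.9959,0]);z=np.array([0,0,1.])
c=cv2.imread("pics/side17.png")
for t,col in((1.35,(255,0,0)),(1.4,(0,255,0)),(1.45,(0,0,255))):
  for j in(-155,155):
    q=H+188*(-np.cos(t)*x+np.sin(t)*z)+j*y; p=((proj(s2,q)[0]-[100,100])+.5)*3; cv2.circle(c,tuple(int(v) for v in p),2,col,-1)
cv2.imwrite("pics/side17.png",c)
E
```

```text
[646.5 116.9 262.6] [179.8  -0.   84.8] 10.772098843265923 [5.2 2.8 4.6]
```

View pics/side17.png

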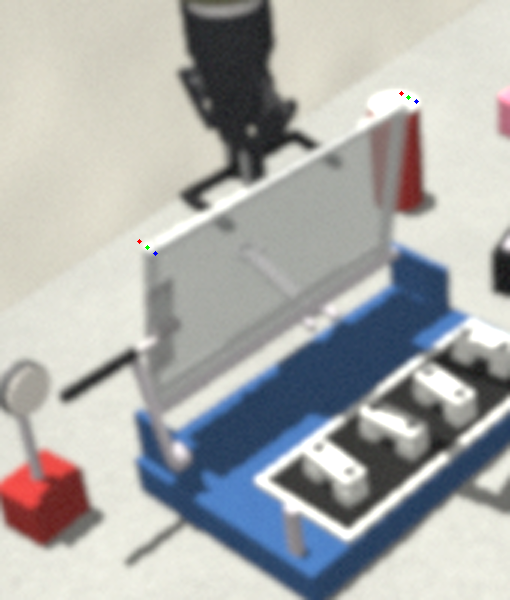

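View pics/top17.png

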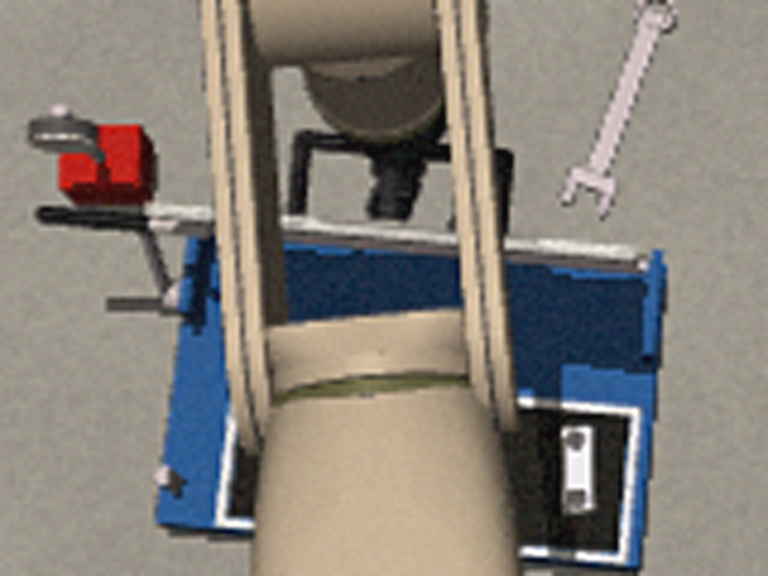

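The flap edge lies at the 1.35–1.4 marks and an x force has built up against the stay, so I release.

drive_tool(
  moves=[
    [[0,0,0],0],
    [[0,0,0],0],
    [[0,0,0],0],
    [[0,0,0],0],
    [[0,0,0],0],
    [[0,0,0],0],
    [[0,0,0],0],
    [[0,0,0],0],
  ],
  fingers=28,
)

```text
time: 28.98
tool_pos: [645.4, 117.3, 261.7]
tcp_rot: [-180.0, 0.0, 84.8]
ft_force: [-1.1, -0.4, 0.4]
finger_gap: 28.1
```

drive_tool(
  moves=[
    [[0,0,10],0],
    [[0,0,20],0],
    [[0,0,35],0],
    [[0,0,55],0],
    [[0,0,80],0],
    [[0,0,110],0],
    [[0,0,110],0],
    [[0,0,110],0],
  ],
)

```text
time: 29.65
tool_pos: [646.6, 117.5, 376.7]
tcp_rot: [179.6, -0.1, 84.8]
ft_force: [0.2, 0.4, -0.5]
finger_gap: 27.9
```

```bash
python3 - <<'E'
from h import *
np.set_printoptions(precision=1,suppress=True)
s2,im=snap("side","side18",(80,80,380,290),2.6)
a=r.sense();print(a["tool_pos"],a["tcp_rot"],a["finger_gap"],a["ft_force"])
E
```

```text
[646.  117.4 374.2] [179.8  -0.   84.8] 28.07981543601879 [ 0.4 -0.2 -0.7]
```

View pics/side18.png

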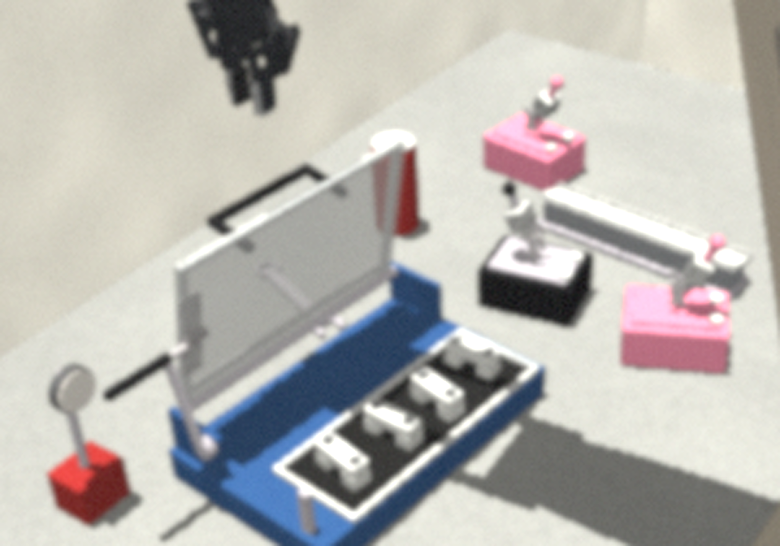

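drive_tool(
  moves=[
    [[-20,-22,0],-7],
    [[-40,-44,0],-14],
    [[-60,-66,0],-21],
    [[-80,-88,0],-28],
    [[-100,-110,0],-35],
    [[-120,-132,0],-42],
    [[-140,-154,0],-49],
    [[-160,-176,0],-56],
  ],
  fingers=45,
)

```text
time: 30.37
tool_pos: [483.9, -59.4, 370.7]
tcp_rot: [-179.9, 0.1, 28.5]
ft_force: [0.6, -1.0, -0.1]
finger_gap: 45.2
```

drive_tool(
  moves=[
    [[-10,-20,-10],-7],
    [[-20,-40,-20],-14],
    [[-30,-60,-35],-21],
    [[-40,-80,-50],-28],
    [[-50,-100,-65],-34],
    [[-60,-120,-80],-34],
    [[-60,-130,-92],-34],
    [[-60,-130,-92],-34],
  ],
)

```text
time: 31.03
tool_pos: [423.6, -189.5, 276.1]
tcp_rot: [-179.9, 0.3, -5.3]
ft_force: [0.8, 0.2, 0.4]
finger_gap: 45.0
```

```bash
python3 - <<'E'
from h import *
np.set_printoptions(precision=1,suppress=True)
s,im=snap("top","top19",(165,175,270,245),7.4)
cv2.imwrite("pics/raw19.png",im)
a=r.sense();print(a["tool_pos"],a["tcp_rot"],a["joint_pos"],a["time"])
im0=cv2.imread("pics/top0.png")
cv2.imwrite("pics/ledge0.png",cv2.resize(im0[170:280,325:370],None,fx=7,fy=7,interpolation=cv2.INTER_NEAREST)[:,:])
# caps: bright within black deck
roi=im[190:245,165:270]; g=roi.min(axis=2)
m=((g>95)).astype(np.uint8)
n,l,st,ce=cv2.connectedComponentsWithStats(m)
for i in range(1,n):
    if st[i,4]>20: print(st[i]+[165,190,0,0,0],ce[i]+[165,190])
E
```

```text
[ 424.5 -188.6  277.8] [-179.9    0.2   -5.2] [-30.3 -14.3 103.6   0.   90.9  64.9] 31.0833
[ 165  190  105   55 1281] [227.3 231.9]
[170 197  89  41 440] [213.6 217.1]
[179 204  10  18  91] [183.1 212.8]
[201 207   8  18  96] [204.2 215.9]
[242 209   7  18  88] [244.4 217.2]
[218 210  10  18  90] [222.6 218.7]
```

View pics/top19.png

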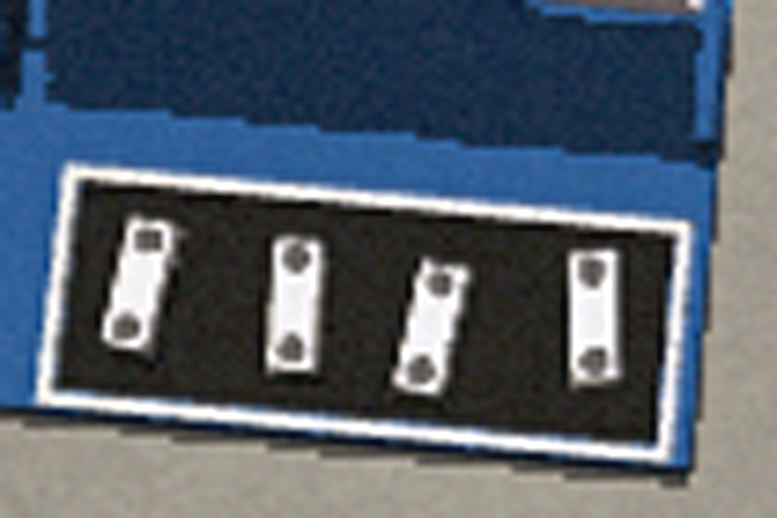

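View pics/ledge0.png

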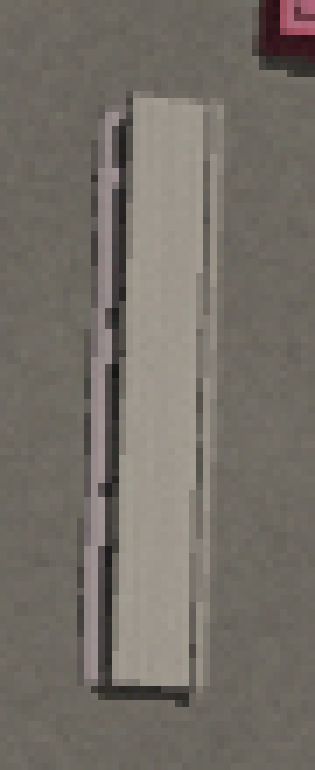

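```bash
cat >> h.py <<'E'
def caps(s,im,box=(165,190,270,245),z=70,thr=110,amin=40,amax=200):
    x0,y0,x1,y1=box; k=8
    g=cv2.resize(im[y0:y1,x0:x1],None,fx=k,fy=k,interpolation=cv2.INTER_CUBIC).min(axis=2)
    m=(g>thr).astype(np.uint8)
    m=cv2.morphologyEx(m,cv2.MORPH_CLOSE,np.ones((9,9)))
    out=[]
    for c in cv2.findContours(m,cv2.RETR_EXTERNAL,cv2.CHAIN_APPROX_NONE)[0]:
        A=cv2.contourArea(c)/k/k
        if not amin<A<amax: continue
        q=cv2.boxPoints(cv2.minAreaRect(c)); q=q/k+[x0,y0]-.5+.5/k
        P=plane(s,q,z); e1=P[1]-P[0]; e2=P[2]-P[1]
        l,w=(e1,e2) if np.linalg.norm(e1)>np.linalg.norm(e2) else (e2,e1)
        if l[0]<0:l=-l
        out.append((P.mean(0).round(1),round(float(np.degrees(np.arctan2(l[1],l[0]))),1),round(float(np.linalg.norm(l)),1),round(float(np.linalg.norm(w)),1)))
    return out
E
python3 - <<'E'
from h import *
np.set_printoptions(precision=1,suppress=True)
s,im=snap("top")
for o in caps(s,im): print(o)
f=lambda x,y:(325+x/7-.5,170+y/7-.5)
L=plane(s,[f(133,93),f(112,685)],49.4); print("left edge",L)
R_=plane(s,[f(223,105),f(204,690)],45.0); print("lip outer top",R_)
d=L[0]-L[1]; d[2]=0;print(np.linalg.norm(d)); d/=np.linalg.norm(d); n=np.array([-d[1],d[0],0]); print("yaw",np.degrees(np.arctan2(d[1],d[0])))
print("origin from L",L.mean(0)-19.5*n, "from lip", R_.mean(0)+n*(25*np.cos(.22)))
E
```

```text
left edge [[ 590.6 -331.1   49.4]
 [ 299.7 -312.5   49.4]]
lip outer top [[ 585.6 -376.6   45. ]
 [ 297.5 -357.7   45. ]]
291.53694582785846
yaw -3.6484426741424625
origin from L [ 443.9 -341.2   49.4] from lip [ 443.1 -342.8   45. ]
```

```bash
sed -i 's/RETR_EXTERNAL/RETR_LIST/' h.py
python3 - <<'E'
from h import *
np.set_printoptions(precision=1,suppress=True)
s,im=snap("top")
for t in(80,110): 
  for o in caps(s,im,thr=t): print(o)
E
```

```text
(array([460.7,  85.9,  70. ]), -11.9, 62.0, 24.3)
(array([466.2,  11.3,  70. ]), 1.3, 61.8, 23.3)
(array([470.9, 148.5,  70. ]), -2.9, 62.5, 23.7)
(array([480.7, 220.3,  70. ]), -12.1, 62.0, 23.8)
(array([460.7,  86.1,  70. ]), -12.0, 60.2, 22.9)
(array([466.6,  11.3,  70. ]), 1.2, 60.0, 21.7)
(array([471.1, 148.7,  70. ]), -2.7, 60.3, 22.2)
(array([480.8, 220.5,  70. ]), -12.1, 60.4, 22.3)
```

Four caps found, each measuring 60 × 22 mm. I take the rightmost first, at (466.5, 11.3), yaw 1.2°.

drive_tool(
  moves=[
    [[5,27,0],1],
    [[10,54,0],2],
    [[15,81,0],3],
    [[20,108,-10],4],
    [[26,135,-20],5],
    [[32,162,-30],6],
    [[37,185,-45],6.4],
    [[41,200,-60],6.4],
  ],
)

```text
time: 31.85
tool_pos: [467.6, 14.8, 221.0]
tcp_rot: [-180.0, -0.2, 1.5]
ft_force: [-1.0, -0.4, 0.3]
finger_gap: 45.3
```

drive_tool(
  moves=[
    [[0,0,-20],0],
    [[0,0,-45],0],
    [[0,0,-70],0],
    [[0,0,-95],0],
    [[0,0,-115],0],
    [[0,0,-130],0],
    [[0,0,-142],0],
    [[0,0,-150],0],
  ],
)

```text
time: 32.52
tool_pos: [466.5, 12.5, 69.3]
tcp_rot: [-180.0, 0.0, 1.3]
ft_force: [1.2, 0.2, 0.4]
finger_gap: 45.2
```

drive_tool(
  moves=[
    [[0,0,0],0],
    [[0,0,0],0],
    [[0,0,0],0],
    [[0,0,0],0],
    [[0,0,0],0],
    [[0,0,0],0],
    [[0,0,0],0],
    [[0,0,0],0],
  ],
  fingers=12,
  squeeze=60,
)

```text
time: 33.18
tool_pos: [467.0, 11.3, 70.5]
tcp_rot: [180.0, -0.1, 1.2]
ft_force: [-0.2, 0.7, 5.3]
finger_gap: 20.8
```

drive_tool(
  moves=[
    [[0,0,10],0],
    [[0,0,25],0],
    [[0,0,50],0],
    [[0,0,80],0],
    [[0,0,110],0],
    [[0,0,135],0],
    [[0,0,155],0],
    [[0,0,165],0],
  ],
)

```text
time: 33.85
tool_pos: [467.5, 11.2, 238.6]
tcp_rot: [180.0, -0.3, 1.2]
ft_force: [-0.1, 0.3, -0.7]
finger_gap: 20.8
```

drive_tool(
  moves=[
    [[0,-25,0],0],
    [[0,-55,0],-1],
    [[0,-85,0],-2],
    [[0,-120,0],-3],
    [[10,-155,0],-4],
    [[20,-190,0],-4.8],
    [[30,-225,0],-4.8],
    [[40,-258,0],-4.8],
  ],
)

```text
time: 34.52
tool_pos: [506.0, -248.6, 234.0]
tcp_rot: [-180.0, 0.1, -3.6]
ft_force: [0.6, 1.4, -0.8]
finger_gap: 21.0
```

drive_tool(
  moves=[
    [[10,-30,0],0],
    [[20,-55,0],0],
    [[30,-80,0],0],
    [[37,-98,0],0],
    [[39,-106,-15],0],
    [[39,-106,-40],0],
    [[39,-106,-65],0],
    [[39,-106,-90],0],
  ],
)

```text
time: 35.18
tool_pos: [544.6, -351.8, 141.9]
tcp_rot: [-179.9, 0.1, -3.6]
ft_force: [0.4, 0.6, -1.4]
finger_gap: 20.4
```

```bash
python3 - <<'E'
from h import *
np.set_printoptions(precision=1,suppress=True)
s2,im=snap("side","side20",(240,90,390,230),5)
s,im=snap("top","top20",(160,150,380,290),3.6)
a=r.sense();print(a["tool_pos"],a["tcp_rot"],a["finger_gap"],a["ft_force"])
E
```

```text
[ 541.7 -349.4  137.1] [-179.6    0.6   -3.6] 20.50271150747789 [-0.7  1.4 -2.3]
```

View pics/side20.png

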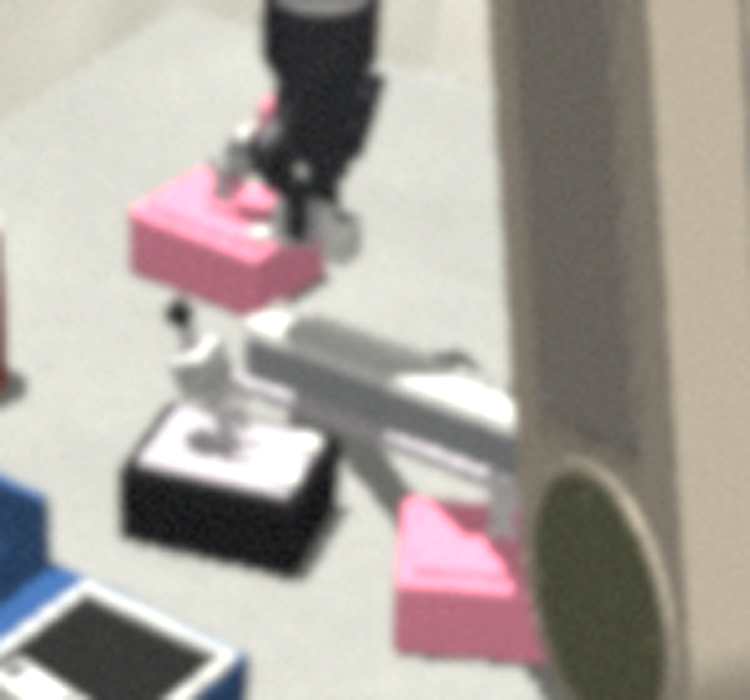

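View pics/top20.png

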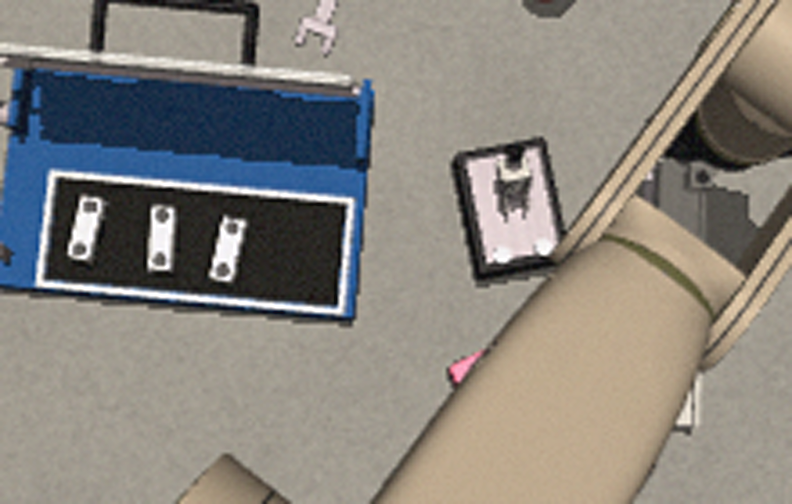

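drive_tool(
  moves=[
    [[0,0,-15],0],
    [[0,0,-30],0],
    [[0,0,-45],0],
    [[0,0,-55],0],
    [[0,0,-60],0],
    [[0,0,-63],0],
    [[0,0,-63],0],
    [[0,0,-63],0],
  ],
)

```text
time: 35.95
tool_pos: [545.8, -352.9, 82.7]
tcp_rot: [180.0, -0.1, -3.6]
ft_force: [-0.1, 0.0, -0.9]
finger_gap: 20.6
```

drive_tool(
  moves=[
    [[0,0,-1],0],
    [[0,0,-2],0],
    [[0,0,-3],0],
    [[0,0,-4],0],
    [[0,0,-4],0],
    [[0,0,-4],0],
    [[0,0,-4],0],
    [[0,0,-4],0],
  ],
)

```text
time: 36.62
tool_pos: [545.5, -352.7, 77.8]
tcp_rot: [180.0, -0.0, -3.6]
ft_force: [-0.3, 0.1, -0.8]
finger_gap: 21.2
```

```bash
python3 - <<'E'
from h import *
np.set_printoptions(precision=1,suppress=True)
s2,im=snap("side","side21",(260,110,350,210),7)
a=r.sense();print(a["tool_pos"],a["tcp_rot"],a["finger_gap"],a["ft_force"],a["wrist_torque"])
E
```

```text
[ 545.5 -352.7   77.9] [180.   -0.   -3.6] 20.864472312976194 [ 0.   0.3 -0.8] [-0.   0.1 -0. ]
```

View pics/side21.png

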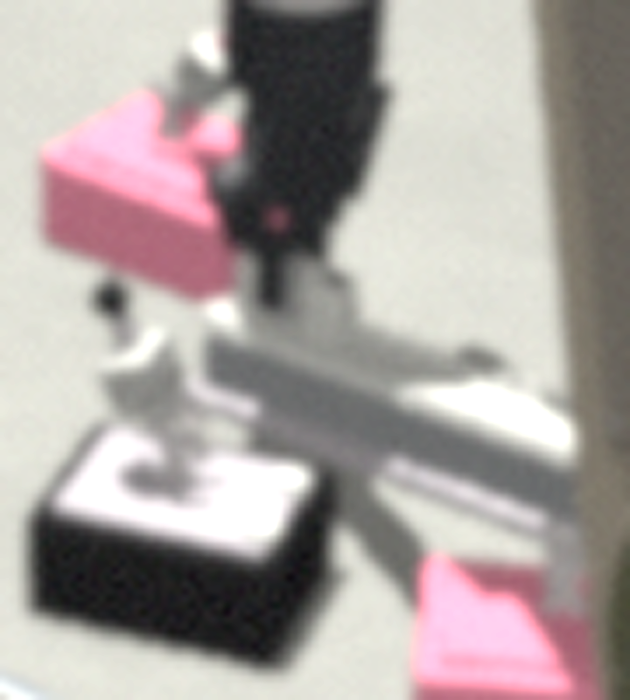

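drive_tool(
  moves=[
    [[0,0,-0.5],0],
    [[0,0,-1],0],
    [[0,0,-1.5],0],
    [[0,0,-2],0],
    [[0,0,-2],0],
    [[0,0,-2],0],
    [[0,0,-2],0],
    [[0,0,-2],0],
  ],
)

```text
time: 37.33
tool_pos: [545.6, -352.9, 76.5]
tcp_rot: [180.0, -0.0, -3.6]
ft_force: [-2.6, 1.1, 5.3]
finger_gap: 20.5
```

drive_tool(
  moves=[
    [[0,0,0],0],
    [[0,0,0],0],
    [[0,0,0],0],
    [[0,0,0],0],
    [[0,0,0],0],
    [[0,0,0],0],
    [[0,0,0],0],
    [[0,0,0],0],
  ],
  fingers=40,
)

```text
time: 38.0
tool_pos: [545.4, -352.7, 75.8]
tcp_rot: [180.0, -0.0, -3.6]
ft_force: [1.0, 0.2, 0.3]
finger_gap: 39.5
```

drive_tool(
  moves=[
    [[0,0,10],0],
    [[0,0,25],0],
    [[0,0,50],0],
    [[0,0,85],0],
    [[0,0,120],0],
    [[0,0,145],0],
    [[0,0,155],0],
    [[0,0,155],0],
  ],
)

```text
time: 38.67
tool_pos: [547.2, -354.0, 236.9]
tcp_rot: [179.7, -0.4, -3.6]
ft_force: [0.3, 0.0, 0.1]
finger_gap: 40.0
```

drive_tool(
  moves=[
    [[-10,30,0],0],
    [[-20,60,0],0],
    [[-30,95,0],0],
    [[-40,130,0],-1],
    [[-50,165,0],-2],
    [[-60,200,0],-3],
    [[-65,235,0],-4],
    [[-70,270,0],-5],
  ],
  fingers=45,
)

```text
time: 39.33
tool_pos: [473.8, -81.0, 229.1]
tcp_rot: [-180.0, 0.1, -8.6]
ft_force: [0.4, 1.3, 1.6]
finger_gap: 44.9
```

```bash
python3 - <<'E'
from h import *
np.set_printoptions(precision=1,suppress=True)
s2,im=snap("side","side22",(250,100,390,210),5)
s,im=snap("top","top22",(160,150,380,290),3.6)
a=r.sense();print(a["tool_pos"],a["tcp_rot"],a["finger_gap"],a["ft_force"])
for o in caps(s,im): print(o)
E
```

```text
[473.9 -78.2 229.2] [-179.9    0.2   -8.4] 44.83464915454759 [ 0.3  0.  -0.3]
(array([460.6,  86.1,  70. ]), -12.1, 60.2, 23.0)
(array([471.1, 148.6,  70. ]), -2.3, 60.2, 22.0)
(array([480.8, 220.5,  70. ]), -12.2, 60.2, 22.2)
(array([468. ,   3.5,  70. ]), -15.6, 196.9, 10.5)
```

View pics/side22.png

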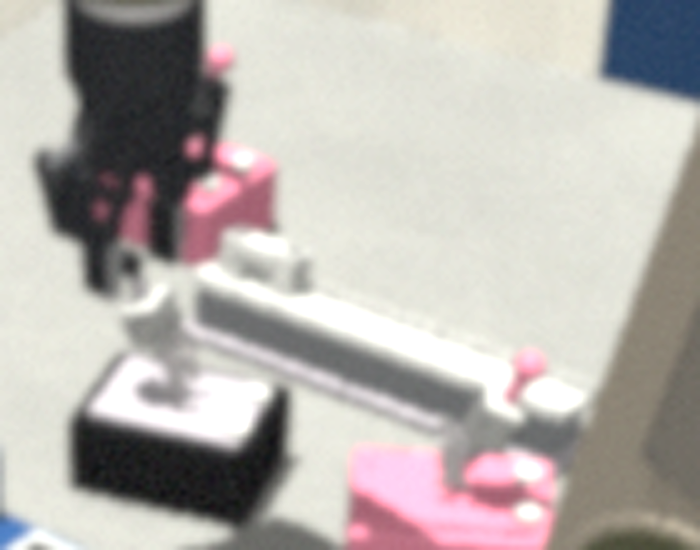

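View pics/top22.png

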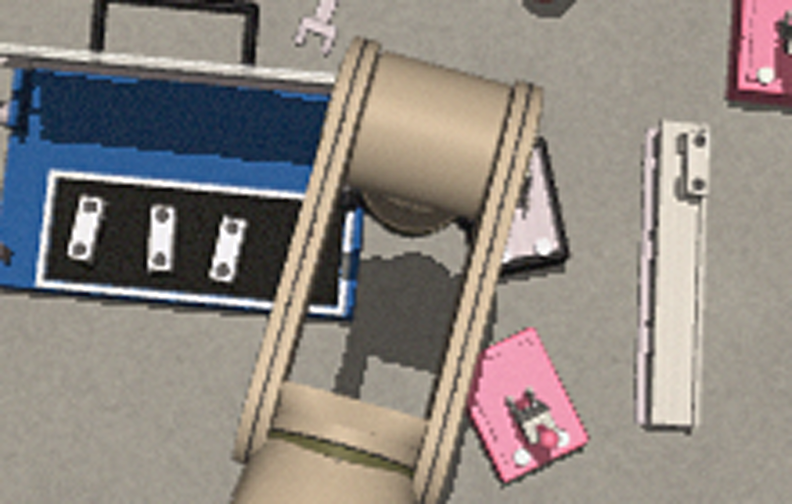

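drive_tool(
  moves=[
    [[-2,28,0],-1],
    [[-4,56,0],-2],
    [[-6,84,0],-3],
    [[-8,112,0],-3.5],
    [[-11,140,0],-3.5],
    [[-13,160,-15],-3.5],
    [[-15,169,-35],-3.5],
    [[-15,169,-60],-3.5],
  ],
)

```text
time: 40.1
tool_pos: [460.6, 88.0, 170.4]
tcp_rot: [-180.0, -0.1, -11.9]
ft_force: [0.5, -0.0, 0.7]
finger_gap: 45.1
```

drive_tool(
  moves=[
    [[0,0,-20],0],
    [[0,0,-40],0],
    [[0,0,-60],0],
    [[0,0,-80],0],
    [[0,0,-92],0],
    [[0,0,-101],0],
    [[0,0,-101],0],
    [[0,0,-101],0],
  ],
)

```text
time: 40.77
tool_pos: [459.9, 86.0, 69.1]
tcp_rot: [180.0, 0.1, -12.1]
ft_force: [1.0, 0.8, -0.9]
finger_gap: 45.1
```

drive_tool(
  moves=[
    [[0,0,0],0],
    [[0,0,0],0],
    [[0,0,0],0],
    [[0,0,0],0],
    [[0,0,0],0],
    [[0,0,0],0],
    [[0,0,0],0],
    [[0,0,0],0],
  ],
  fingers=12,
  squeeze=60,
)

```text
time: 41.43
tool_pos: [461.5, 86.4, 71.1]
tcp_rot: [-180.0, -0.1, -12.1]
ft_force: [0.2, 0.4, 6.0]
finger_gap: 20.6
```

```bash
python3 - <<'E'
from h import *
np.set_printoptions(precision=1,suppress=True)
s,im=snap("top","top23",(320,170,380,290),5)
c,sn=np.cos(np.radians(-3.6)),np.sin(np.radians(-3.6))
d=np.array([c,sn,0]);n=np.array([-sn,c,0]);O=np.array([443.7,-342,45]);a=.22
ly=np.cos(a)*n+np.array([0,0,np.sin(a)]);lz=-np.sin(a)*n+np.array([0,0,np.cos(a)])
for y in(-9,-4): print(y,(proj(s,[O+102*d+y*ly+30*lz]))[0])
print(caps(s,im,box=(325,175,375,285),z=72,thr=150,amin=30))
E
```

```text
-9 [354.7 194.8]
-4 [353.3 194.6]
[(array([ 401.6, -339.1,   72. ]), -3.7, 202.9, 23.1), (array([ 503.6, -334.5,   72. ]), -4.1, 157.7, 22.5)]
```

View pics/top23.png

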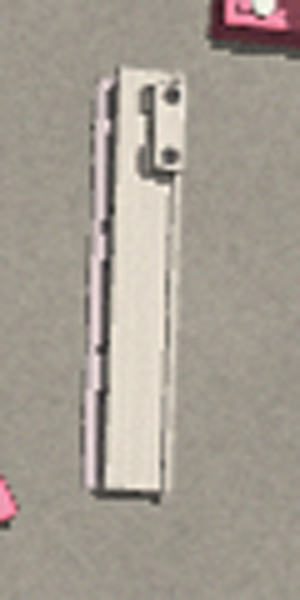

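drive_tool(
  moves=[
    [[0,0,10],0],
    [[0,0,25],0],
    [[0,0,50],0],
    [[0,0,80],0],
    [[0,0,110],0],
    [[0,0,135],0],
    [[0,-10,155],0],
    [[0,-30,165],0],
  ],
)

```text
time: 42.15
tool_pos: [461.5, 57.4, 239.0]
tcp_rot: [-179.9, -0.3, -11.9]
ft_force: [0.3, 0.1, -0.3]
finger_gap: 20.8
```

drive_tool(
  moves=[
    [[0,-30,0],1],
    [[0,-63,0],2],
    [[0,-96,0],3],
    [[2,-130,0],4],
    [[4,-165,0],5],
    [[6,-200,0],6],
    [[8,-235,0],7],
    [[10,-270,0],8],
  ],
)

```text
time: 42.82
tool_pos: [470.0, -215.3, 235.5]
tcp_rot: [180.0, -0.0, -4.0]
ft_force: [-0.0, 0.0, 0.0]
finger_gap: 20.6
```

drive_tool(
  moves=[
    [[3,-35,0],0.5],
    [[5,-70,0],0.5],
    [[6,-100,0],0.5],
    [[7,-120,0],0.5],
    [[7,-132,-15],0.5],
    [[7,-134.5,-40],0.5],
    [[7,-134.5,-65],0.5],
    [[7,-134.5,-90],0.5],
  ],
)

```text
time: 43.48
tool_pos: [477.3, -348.7, 144.5]
tcp_rot: [180.0, -0.0, -3.6]
ft_force: [-0.3, -0.2, -0.5]
finger_gap: 20.8
```

drive_tool(
  moves=[
    [[0,0,-15],0],
    [[0,0,-30],0],
    [[0,0,-45],0],
    [[0,0,-55],0],
    [[0,0,-60],0],
    [[0,0,-64],0],
    [[0,0,-67],0],
    [[0,0,-67],0],
  ],
)

```text
time: 44.15
tool_pos: [477.6, -348.2, 78.0]
tcp_rot: [180.0, -0.0, -3.6]
ft_force: [-0.6, 0.2, -0.6]
finger_gap: 20.6
```

drive_tool(
  moves=[
    [[0,0,-0.5],0],
    [[0,0,-1],0],
    [[0,0,-1.5],0],
    [[0,0,-2],0],
    [[0,0,-2],0],
    [[0,0,-2],0],
    [[0,0,-2],0],
    [[0,0,-2],0],
  ],
)

```text
time: 44.82
tool_pos: [477.9, -348.6, 77.0]
tcp_rot: [179.9, -0.1, -3.6]
ft_force: [-1.6, 0.9, 5.9]
finger_gap: 20.8
```

Contact again, at the same height. I release it and go for the third cap, at (471.1, 148.6), yaw −2.5°.

drive_tool(
  moves=[
    [[0,0,0],0],
    [[0,0,0],0],
    [[0,0,0],0],
    [[0,0,0],0],
    [[0,0,0],0],
    [[0,0,0],0],
    [[0,0,0],0],
    [[0,0,0],0],
  ],
  fingers=40,
)

```text
time: 45.48
tool_pos: [477.4, -348.2, 75.7]
tcp_rot: [-180.0, 0.0, -3.6]
ft_force: [0.1, -0.1, -0.6]
finger_gap: 39.7
```

drive_tool(
  moves=[
    [[0,0,10],0],
    [[0,0,25],0],
    [[0,0,50],0],
    [[0,0,85],0],
    [[0,0,120],0],
    [[0,10,145],0],
    [[0,30,155],0],
    [[0,55,155],0],
  ],
)

```text
time: 46.15
tool_pos: [478.9, -294.9, 236.4]
tcp_rot: [179.7, -0.4, -3.7]
ft_force: [0.8, 0.9, -0.2]
finger_gap: 40.1
```

drive_tool(
  moves=[
    [[0,35,0],0],
    [[0,70,0],0],
    [[0,105,0],0],
    [[0,140,0],0],
    [[-1,175,0],0.5],
    [[-2,210,0],1],
    [[-3,240,0],1],
    [[-4,270,0],1],
  ],
  fingers=45,
)

```text
time: 46.82
tool_pos: [473.2, -21.5, 231.8]
tcp_rot: [180.0, -0.1, -2.5]
ft_force: [0.5, -0.3, 0.1]
finger_gap: 45.2
```

```bash
python3 - <<'E'
from h import *
np.set_printoptions(precision=1,suppress=True)
s2,im2=snap("side","side24",(250,100,390,210),5)
s,im=snap("top","top24",(160,150,380,290),3.6)
a=r.sense();print(a["tool_pos"],a["tcp_rot"],a["finger_gap"],a["ft_force"])
for o in caps(s,im): print(o)
E
```

```text
[473.3 -19.5 231.8] [-179.9   -0.1   -2.3] 44.88406570691718 [ 0.3 -0.5  0.4]
(array([471.1, 148.6,  70. ]), -2.7, 60.2, 22.3)
(array([480.8, 220.4,  70. ]), -12.2, 60.3, 22.2)
(array([467.8,  77. ,  70. ]), -8.6, 190.7, 10.1)
```

View pics/top24.png

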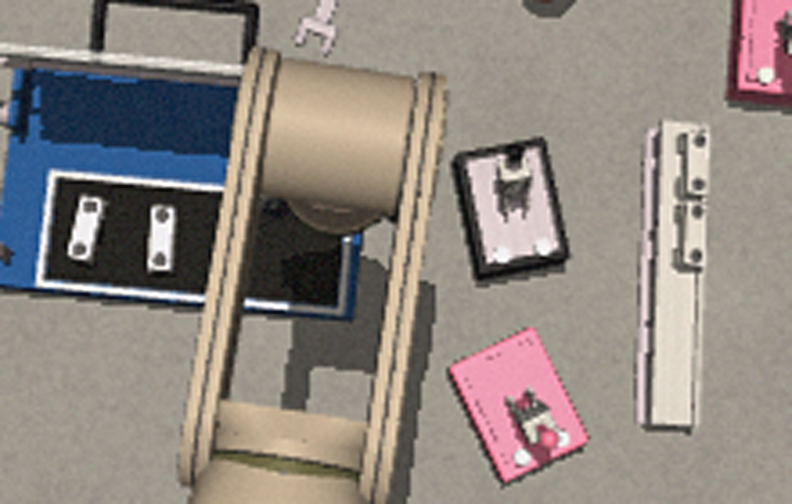

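View pics/side24.png

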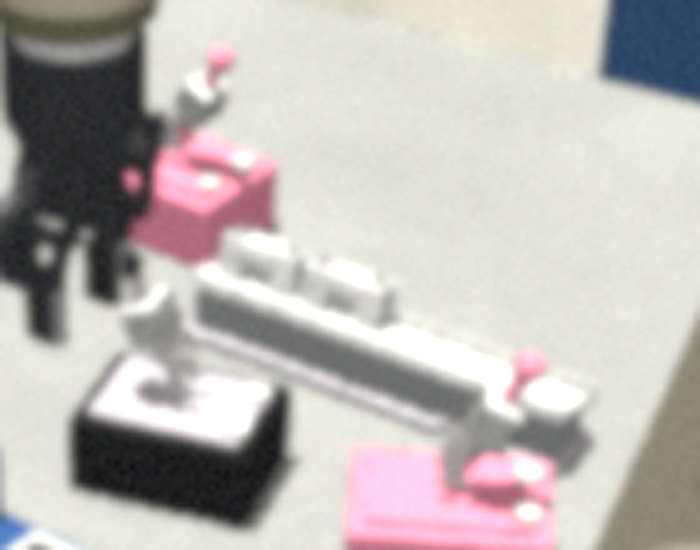

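drive_tool(
  moves=[
    [[0,28,0],0],
    [[0,56,0],0],
    [[-1,84,0],0],
    [[-1,112,0],0],
    [[-2,140,0],0],
    [[-2,160,-15],0],
    [[-2,172,-35],0],
    [[-2,172,-60],0],
  ],
)

```text
time: 47.58
tool_pos: [472.9, 150.8, 172.6]
tcp_rot: [-179.9, -0.3, -2.5]
ft_force: [-0.1, 0.2, -0.1]
finger_gap: 45.4
```

drive_tool(
  moves=[
    [[0,0,-20],0],
    [[0,0,-40],0],
    [[0,0,-60],0],
    [[0,0,-80],0],
    [[0,0,-92],0],
    [[0,0,-101],0],
    [[0,0,-101],0],
    [[0,0,-101],0],
  ],
)

```text
time: 48.25
tool_pos: [471.7, 148.6, 70.2]
tcp_rot: [180.0, -0.0, -2.6]
ft_force: [0.8, -0.2, -0.3]
finger_gap: 45.2
```

drive_tool(
  moves=[
    [[0,0,0],0],
    [[0,0,0],0],
    [[0,0,0],0],
    [[0,0,0],0],
    [[0,0,0],0],
    [[0,0,0],0],
    [[0,0,0],0],
    [[0,0,0],0],
  ],
  fingers=12,
  squeeze=60,
)

```text
time: 48.92
tool_pos: [472.8, 149.0, 71.4]
tcp_rot: [-180.0, -0.2, -2.6]
ft_force: [-0.8, -0.9, 7.3]
finger_gap: 20.8
```

drive_tool(
  moves=[
    [[0,0,10],0],
    [[0,0,25],0],
    [[0,0,50],0],
    [[0,0,80],0],
    [[0,0,110],0],
    [[0,0,135],0],
    [[0,-10,155],0],
    [[0,-30,165],0],
  ],
)

```text
time: 49.58
tool_pos: [472.4, 120.1, 239.2]
tcp_rot: [-179.9, -0.3, -2.4]
ft_force: [0.5, 0.0, -0.7]
finger_gap: 21.0
```

drive_tool(
  moves=[
    [[-5,-32,0],0],
    [[-10,-66,0],0],
    [[-15,-100,0],0],
    [[-20,-136,0],0],
    [[-25,-172,0],0],
    [[-30,-208,0],0],
    [[-35,-244,0],-0.5],
    [[-40,-280,0],-1],
  ],
)

```text
time: 50.25
tool_pos: [430.7, -162.8, 235.7]
tcp_rot: [180.0, -0.0, -3.6]
ft_force: [-0.0, -0.3, -0.6]
finger_gap: 20.9
```

drive_tool(
  moves=[
    [[-5,-36,0],0],
    [[-10,-72,0],0],
    [[-15,-108,0],0],
    [[-18,-140,0],0],
    [[-21,-165,0],0],
    [[-22,-182.5,-10],0],
    [[-22,-182.5,-35],0],
    [[-22,-182.5,-60],0],
  ],
)

```text
time: 50.92
tool_pos: [409.7, -345.7, 176.1]
tcp_rot: [179.9, -0.1, -3.7]
ft_force: [-1.0, 0.2, -1.7]
finger_gap: 20.8
```

drive_tool(
  moves=[
    [[0,0,-20],0],
    [[0,0,-40],0],
    [[0,0,-60],0],
    [[0,0,-75],0],
    [[0,0,-87],0],
    [[0,0,-94],0],
    [[0,0,-97],0],
    [[0,0,-97],0],
  ],
)

```text
time: 51.58
tool_pos: [409.6, -343.9, 78.2]
tcp_rot: [180.0, -0.0, -3.6]
ft_force: [0.2, -0.3, -0.5]
finger_gap: 20.8
```

drive_tool(
  moves=[
    [[0,0,-0.5],0],
    [[0,0,-1],0],
    [[0,0,-1.5],0],
    [[0,0,-2],0],
    [[0,0,-2],0],
    [[0,0,-2],0],
    [[0,0,-2],0],
    [[0,0,-2],0],
  ],
)

```text
time: 52.25
tool_pos: [410.0, -344.2, 77.3]
tcp_rot: [179.9, -0.1, -3.6]
ft_force: [-2.4, 1.9, 8.0]
finger_gap: 20.6
```

drive_tool(
  moves=[
    [[0,0,0],0],
    [[0,0,0],0],
    [[0,0,0],0],
    [[0,0,0],0],
    [[0,0,0],0],
    [[0,0,0],0],
    [[0,0,0],0],
    [[0,0,0],0],
  ],
  fingers=40,
)

```text
time: 52.92
tool_pos: [409.4, -343.7, 75.7]
tcp_rot: [-180.0, 0.0, -3.6]
ft_force: [-0.4, -0.4, 0.4]
finger_gap: 39.9
```

drive_tool(
  moves=[
    [[0,0,10],0],
    [[0,0,25],0],
    [[0,0,50],0],
    [[0,0,85],0],
    [[0,0,120],0],
    [[0,10,145],0],
    [[0,30,155],0],
    [[0,55,155],0],
  ],
)

```text
time: 53.58
tool_pos: [410.8, -290.3, 236.0]
tcp_rot: [179.7, -0.3, -3.7]
ft_force: [0.7, 0.3, -0.0]
finger_gap: 40.4
```

drive_tool(
  moves=[
    [[7,35,0],-1],
    [[14,70,0],-2],
    [[21,105,0],-3],
    [[28,140,0],-4],
    [[35,175,0],-5],
    [[42,210,0],-6],
    [[50,245,0],-7],
    [[55,270,0],-8.6],
  ],
  fingers=45,
)

```text
time: 54.25
tool_pos: [464.7, -16.0, 231.9]
tcp_rot: [-180.0, -0.1, -12.1]
ft_force: [0.2, -0.3, -0.2]
finger_gap: 45.0
```

```bash
python3 - <<'E'
from h import *
np.set_printoptions(precision=1,suppress=True)
s,im=snap("top","top25",(160,150,380,290),3.6)
a=r.sense();print(a["tool_pos"],a["tcp_rot"],a["finger_gap"],a["ft_force"])
for o in caps(s,im): print(o)
E
```

```text
[465.1 -12.9 231.9] [-179.8   -0.1  -12.2] 44.67842684325566 [0.1 3.1 0. ]
(array([416.5, -70.2,  70. ]), -9.1, 86.2, 11.1)
(array([480.8, 220.5,  70. ]), -12.2, 60.4, 22.2)
(array([552.4, -17.5,  70. ]), -89.8, 110.1, 18.7)
(array([467.8,  77.5,  70. ]), -8.8, 190.8, 10.9)
```

View pics/top25.png

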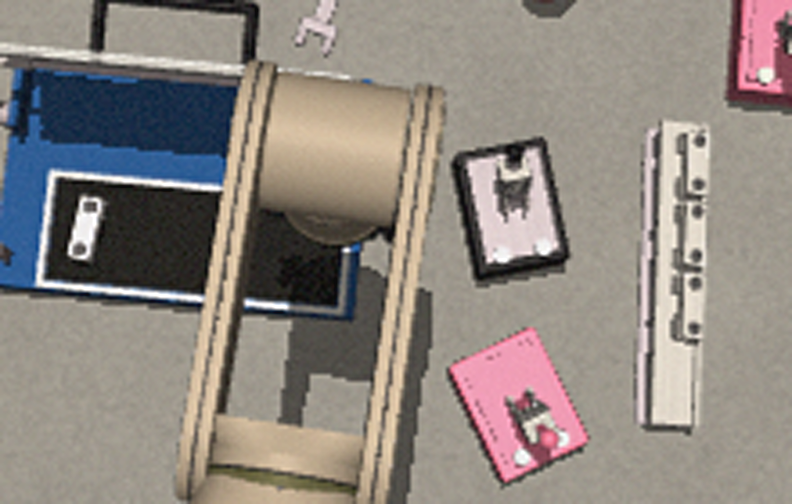

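drive_tool(
  moves=[
    [[2,33,0],0],
    [[5,66,0],0],
    [[7,100,0],0],
    [[10,134,0],0],
    [[12,168,0],0],
    [[14,200,0],0],
    [[16,225,-15],0],
    [[16.5,239,-40],0],
  ],
)

```text
time: 54.97
tool_pos: [482.9, 223.9, 194.6]
tcp_rot: [-179.7, -0.3, -12.1]
ft_force: [-0.1, 0.2, 0.7]
finger_gap: 44.8
```

drive_tool(
  moves=[
    [[0,0,-25],0],
    [[0,0,-50],0],
    [[0,0,-75],0],
    [[0,0,-95],0],
    [[0,0,-110],0],
    [[0,0,-121],0],
    [[0,0,-121],0],
    [[0,0,-121],0],
  ],
)

```text
time: 55.63
tool_pos: [480.9, 220.2, 70.1]
tcp_rot: [180.0, 0.0, -12.2]
ft_force: [-0.7, -0.9, -0.0]
finger_gap: 45.1
```

drive_tool(
  moves=[
    [[0,0,0],0],
    [[0,0,0],0],
    [[0,0,0],0],
    [[0,0,0],0],
    [[0,0,0],0],
    [[0,0,0],0],
    [[0,0,0],0],
    [[0,0,0],0],
  ],
  fingers=12,
  squeeze=60,
)

```text
time: 56.3
tool_pos: [482.3, 220.8, 71.7]
tcp_rot: [-179.9, -0.2, -12.2]
ft_force: [-1.2, -0.1, 6.9]
finger_gap: 20.5
```

drive_tool(
  moves=[
    [[0,0,10],0],
    [[0,0,25],0],
    [[0,0,50],0],
    [[0,0,80],0],
    [[0,0,110],0],
    [[0,0,135],0],
    [[0,-10,155],0],
    [[0,-30,165],0],
  ],
)

```text
time: 56.97
tool_pos: [481.9, 191.8, 239.4]
tcp_rot: [-179.8, -0.3, -12.0]
ft_force: [0.8, 0.2, -0.3]
finger_gap: 20.8
```

drive_tool(
  moves=[
    [[-8,-30,0],1],
    [[-17,-64,0],2],
    [[-26,-98,0],3],
    [[-35,-132,0],4],
    [[-44,-166,0],5],
    [[-53,-200,0],6],
    [[-62,-234,0],7],
    [[-70,-268,0],8.6],
  ],
)

```text
time: 57.63
tool_pos: [410.0, -79.0, 235.7]
tcp_rot: [180.0, -0.1, -3.5]
ft_force: [0.2, 0.2, -0.2]
finger_gap: 20.8
```

drive_tool(
  moves=[
    [[-9,-34,0],0],
    [[-18,-68,0],0],
    [[-27,-102,0],0],
    [[-36,-136,0],0],
    [[-45,-170,0],0],
    [[-54,-204,0],0],
    [[-62,-238,0],0],
    [[-69,-262,0],0],
  ],
)

```text
time: 58.3
tool_pos: [340.8, -342.2, 235.7]
tcp_rot: [179.9, -0.0, -3.6]
ft_force: [0.6, -0.9, -1.2]
finger_gap: 21.0
```

drive_tool(
  moves=[
    [[0,0,-25],0],
    [[0,0,-50],0],
    [[0,0,-80],0],
    [[0,0,-110],0],
    [[0,0,-135],0],
    [[0,0,-150],0],
    [[0,0,-156],0],
    [[0,0,-156],0],
  ],
)

```text
time: 58.97
tool_pos: [341.6, -339.5, 78.8]
tcp_rot: [-180.0, 0.1, -3.6]
ft_force: [0.1, 0.3, 0.2]
finger_gap: 20.9
```

drive_tool(
  moves=[
    [[0,0,-0.5],0],
    [[0,0,-1],0],
    [[0,0,-1.5],0],
    [[0,0,-2],0],
    [[0,0,-2.5],0],
    [[0,0,-3],0],
    [[0,0,-3],0],
    [[0,0,-3],0],
  ],
)

```text
time: 59.63
tool_pos: [342.4, -340.2, 77.4]
tcp_rot: [179.9, -0.1, -3.6]
ft_force: [-3.4, 4.1, 11.4]
finger_gap: 20.5
```

drive_tool(
  moves=[
    [[0,0,0],0],
    [[0,0,0],0],
    [[0,0,0],0],
    [[0,0,0],0],
    [[0,0,0],0],
    [[0,0,0],0],
    [[0,0,0],0],
    [[0,0,0],0],
  ],
  fingers=40,
)

```text
time: 60.3
tool_pos: [341.9, -339.6, 75.7]
tcp_rot: [-180.0, 0.0, -3.6]
ft_force: [-0.2, 1.0, 1.0]
finger_gap: 40.1
```

drive_tool(
  moves=[
    [[0,0,10],0],
    [[0,0,25],0],
    [[0,0,50],0],
    [[0,0,85],0],
    [[0,0,120],0],
    [[0,10,145],0],
    [[0,30,160],0],
    [[0,55,170],0],
  ],
)

```text
time: 60.97
tool_pos: [342.5, -285.6, 249.6]
tcp_rot: [179.8, -0.2, -3.7]
ft_force: [-0.8, 0.4, 0.5]
finger_gap: 40.3
```

drive_tool(
  moves=[
    [[6,35,0],0],
    [[12,70,0],0],
    [[18,105,0],0],
    [[24,140,0],0],
    [[30,175,0],0],
    [[36,210,0],0],
    [[42,245,0],0],
    [[48,275,0],0],
  ],
)

```text
time: 61.63
tool_pos: [389.8, -7.6, 246.8]
tcp_rot: [-180.0, -0.1, -3.5]
ft_force: [0.0, 0.2, 0.4]
finger_gap: 40.0
```

```bash
python3 - <<'E'
from h import *
np.set_printoptions(precision=1,suppress=True)
s2,im2=snap("side","side26",(60,60,400,310),2.3)
cv2.imwrite("pics/side26b.png",cv2.convertScaleAbs(cv2.resize(im2[130:220,280:390],None,fx=7,fy=7,interpolation=cv2.INTER_CUBIC)))
s,im=snap("top","top26",(120,110,400,290),2.8)
cv2.imwrite("pics/top26b.png",cv2.resize(im[175:285,330:370],None,fx=7,fy=7,interpolation=cv2.INTER_CUBIC))
c,sn=np.cos(np.radians(-3.6)),np.sin(np.radians(-3.6))
d=np.array([c,sn,0]);n=np.array([-sn,c,0]);O=np.array([443.7,-342,45]);a=.22
ly=np.cos(a)*n+np.array([0,0,np.sin(a)]);lz=-np.sin(a)*n+np.array([0,0,np.cos(a)])
for y in(-9,-4): print(y,(proj(s,[O+t*d+y*ly+30*lz for t in(102,34,-34,-102)])-[330,175]+.5)*7)
a=r.sense();print(a["tool_pos"],a["finger_gap"],a["ft_force"],a["time"])
E
```

```text
-9 [[176.2 141.8]
 [172.  279.7]
 [167.8 419.8]
 [163.5 561.9]]
-4 [[166.7 140.7]
 [162.4 278.8]
 [158.1 418.9]
 [153.7 561.1]]
[390.2  -5.9 246.8] 40.00361758370066 [-0.8 -0.4 -0.9] 61.7333
```

View pics/side26.png

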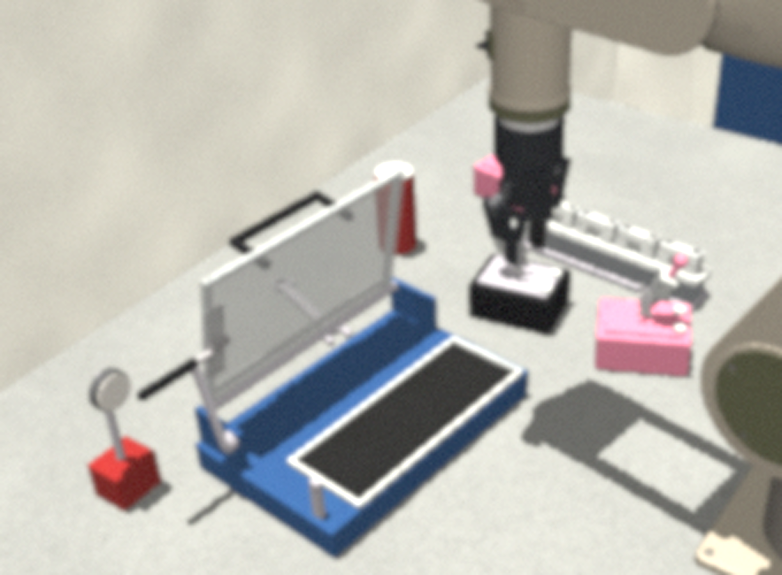

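View pics/top26.png

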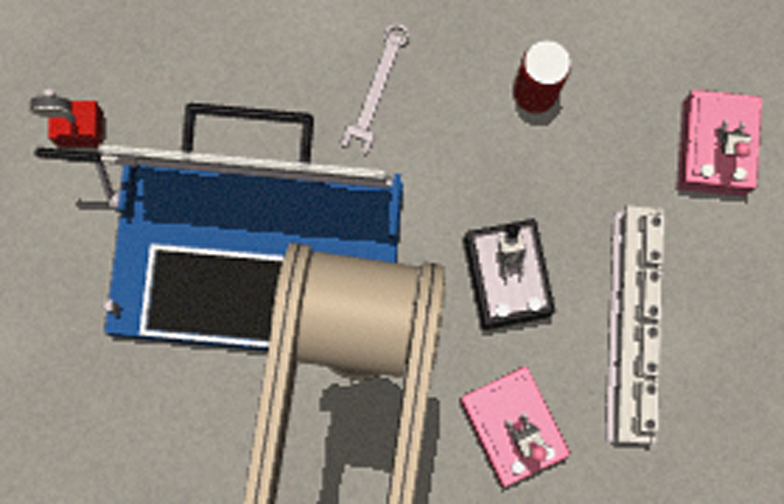

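View pics/top26b.png

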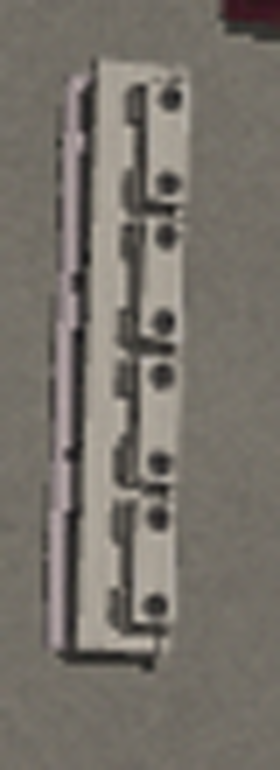

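View pics/side26b.png

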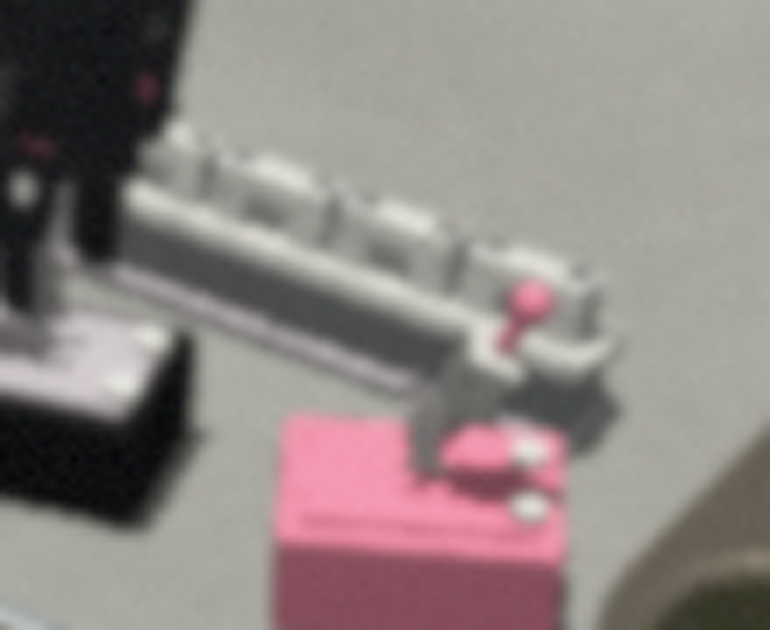

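drive_tool(
  moves=[
    [[0,25,0],0],
    [[0,50,0],0],
    [[0,80,0],0],
    [[0,110,0],0],
    [[0,130,0],0],
    [[0,140,0],0],
    [[0,140,0],0],
    [[0,140,0],0],
  ],
)

```text
time: 62.4
tool_pos: [390.0, 129.8, 246.1]
tcp_rot: [180.0, -0.0, -3.5]
ft_force: [-0.2, -0.0, -0.4]
finger_gap: 40.1
```

drive_tool(
  moves=[
    [[0,0,0],0],
    [[0,0,0],0],
    [[0,0,0],0],
    [[0,0,0],0],
    [[0,0,0],0],
    [[0,0,0],0],
    [[0,0,0],0],
    [[0,0,0],0],
  ],
)

```text
time: 63.07
tool_pos: [389.9, 130.3, 245.8]
tcp_rot: [180.0, 0.0, -3.6]
ft_force: [0.7, 0.3, -0.2]
finger_gap: 39.9
```

```bash
python3 - <<'E'
from h import *
s2,im2=snap("side","side27",(230,110,390,220),4.8)
s,im=snap("top","top27",(280,160,380,290),4.5)
a=r.sense();print(a["tool_pos"],a["ft_force"],a["qd"].round(2),a["time"])
E
```

```text
[389.93634398 130.31233512 245.79640935] [-1.24680964  0.21548722 -1.57334234] [-0.01  0.04 -0.06 -0.04 -0.03  0.06] 63.1667
```

View pics/side27.png

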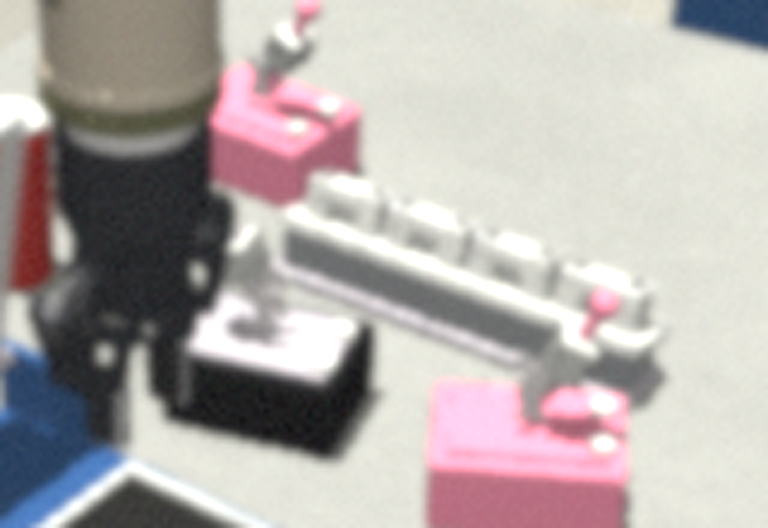

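View pics/top27.png

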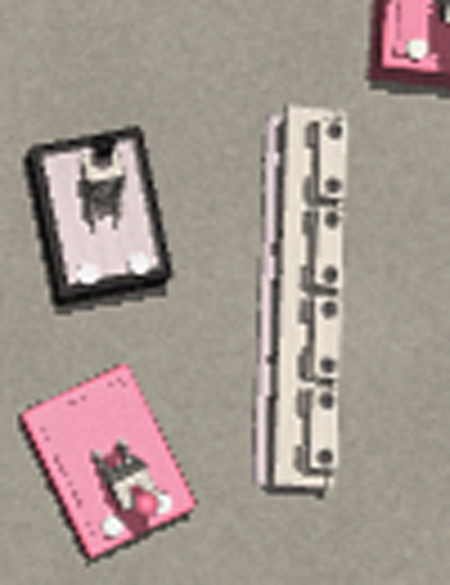

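All four caps sit in a row on the ledge face, with bolt spots between (335,131) and (325,457). The lever points away from the arm with its collar down, the flap rests on the stay, and the arm is clear of everything. I hand in.

```bash
python3 - <<'E'
from bench import r
print(r.hand_in())
E
```

```text
the job is handed in; nothing more can be done
None
```

I carried out every step and handed the job in at about 63 s of the 210 s allowed; the hand-in gives no verdict.

- **Toggle:** I flipped the black toggle box's lever to off with its collar lifted. The collar dropped back down: the ball-to-collar distance in the side view matched the collar-down position. I left the two pink look-alikes alone.
- **Flap and stay:** I raised the flap fully back, where its edge matched the 1.68 rad position. I swung the stay up against its stop, then let the flap down onto it. With the fingers still holding the handle, the flap's edge read about 1.35–1.4 rad. After release it stayed standing on the stay.
- **Caps:** All four caps went onto the ledge standing on their feet, in a row. They are aimed at ±34 and ±102 mm along the ledge. The last detailed measurement put each about 5–6 mm from the centre line towards the lip, inside the 14 mm limit, and parallel to the ledge.

In the last pictures the bay was empty and no cap had shifted. The oil can, spanner and dial gauge looked to be where they started, and the arm was clear of everything.

No check failed. The only disagreement was two estimates of the ledge's position that differed by about 1.6 mm. I inferred the lever, stay and collar positions from the pictures and the forces felt, as their joint values cannot be read.

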